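# Scan the lot label, then present the reference ball level to the analyser

### The job

Take the stick barcode scanner from its black holder, aim its lower end square at the middle of the barcode label on the tray dock from 3 to 12 cm away and keep it steady there for at least a second, then stand the scanner back in its holder. Then lift the orange tray by its black handle and carry it gently, so that the loose steel ball never leaves its pocket, to the analyser; finish still gripping it, held still and level with the ball's pocket centred about 5 cm above the round black reading window, the tray touching nothing but the gripper. Leave the red-capped jar and the glue stick where they stand.

Things in the scene. Friction and masses are not known exactly. Their poses are not given: they have to be found in the camera images.
- scanner: Grey stick barcode scanner, a rectangular rod 34 (own x) x 26 (own y) x 160 mm tall (own z), about 140 g, standing upright and loose in the holder; yellow trigger strip on its -x side, blue band at the top. Origin at the centre of its lower end. Grip it across its y faces in the upper 55 mm. It looks out along its own -z, through the red lower end.
- scan_window (a point): Centre of the scanner's red lower end (same point and axes as scanner); the beam leaves it along the scanner's own -z.
- holder_in (a point): Centre of the inner floor of the fixed black scanner holder, 5 mm above the table; an open-topped socket, inner 48 (own x) x 40 (own y) mm, inner depth 60 mm, walls 5 mm, rim 65 mm above the table. Axes: x, y along the sides, z up. The scanner stands in it with about 7 mm play on each side. Holder and dock swap sides between starts.
- dock: Fixed grey tray dock, platform 160 (own x) x 90 (own y) x 30 mm high, origin at the centre of its underside on the table; a blue sloped plate with the barcode label adjoins its -x side (reaching to own x = -136 mm). The tray rests on the platform with no fastening.
- label: Barcode label, white with black bars, 40 x 64 mm, on the dock's sloped blue plate (60 x 90 mm, sloped 20 degrees, facing up and towards the dock's -x, roughly to the robot). Origin at the label's centre on its face, z the outward normal, x up the slope. It lies 108 mm to -x of the dock's origin and 18 mm above the table.
- tray: Orange tray plate 150 (own x) x 70 (own y) x 5 mm thick, about 180 g, origin at the centre of its underside, 30 mm above the table on the dock. A black upright handle 36 (x) x 16 (y) mm stands in its middle, its top 65 mm above the tray's underside; pinch it across its y faces near 48 mm up. Around own x = +48 and -48 mm are round pockets; the ball lies in the +x one.
- pocket (a point): Centre of the ball's pocket: own (48, 0) mm of the tray, 17 mm above the tray's underside (where the ball's centre is when it is centred). The pocket is a flat floor (the tray's top, 5 mm up) within a white rim 3 mm high, inner radius 17 mm, outer 20 mm. The ball can roll about 9 mm off centre inside it and climbs out if tipped far or jerked.
- ball_center (a point): Centre of the loose polished steel ball, diameter 24 mm, 56 g, which rolls freely in the pocket.
- window (a point): Centre of the top of the analyser's round black reading window, diameter 36 mm with a blue ring about it, 92 mm above the table, on the front deck of the cream analyser. Axes as the analyser's: -x its front towards the robot, z up.
- jar: Small jar with a red cap, diameter 44, 65 mm tall, loose, between robot and analyser; origin at the centre of its underside. Not to be moved.
- glue: Green glue stick with a white cap, diameter 29, 92 mm tall, standing loose between robot and analyser; origin at the centre of its underside. Not to be moved.
- analyser: Cream analyser, fixed, 300 (own x) x 280 (own y) mm, origin at the centre of its underside. Window at own (-70, -50, 92) mm. Front deck 90 mm high with a flat black cuvette block to +y, 93 mm high; behind own x = -30 mm a sloped screen rises to a back part 135 mm high.
Things that resemble listed ones, but are neither listed nor needed, are in the scene too. There is more than one size of the tray; the one meant has the size given above. There is more than one size of the dock; the job needs the largest.

How it is judged:
By the outcome, as a careful person would: the job done as asked, in the order asked, and still so for the second after the job is handed in, while the arm keeps its last pose, push and grip.
It also fails if it takes over 72 s, if anything falls off the work surface, if the arm or the gripper's body presses on something with over 40 N, if the wrist force passes 120 N, or if a joint passes its speed limit or range.

### The arm

A 6-joint arm with a two-finger parallel gripper is mounted at the origin on the work surface. World frame = base frame: x ahead of the robot, y to its left, z up, the work surface at z = 0. Lengths are in m, angles in degrees, forces in N, time in s.
With the tool pointing down it reaches from about 0.4 to 0.825 m from the base axis. Payload 7 kg.
Tool frame: the origin (TCP) lies midway between the tips of the shut fingers; the grasp point (between the pads) lies 19 mm behind it (r.hold_point_z is the distance from the TCP to the grasp point, in m); x points along the fingers, y is the direction in which the jaws open and shut, and the axes are right-handed (so a half turn about x gives the same grasp; the last joint's range is limited). The gripper opens to 88 mm and grips with 3 to 60 N. Pads are 19 mm wide; open, the fingers measure 130 mm over their backs; the gripper's body (78 mm by 193 mm) begins 47 mm behind the grasp point.
Start: joints at [-49.269, 20.546, 0.682, 0, -70.136, -16.507], TCP at [0.277, -0.616, 0.227] pointing down, gripper open.
Joint ranges: [-176.03, 176.03], [-82.01, 121.73], [-58.28, 71.71], [-173.87, 95.51], [-174.79, -0.11], [-173.66, 173.66]. Speed limits (degrees/s): [136.94, 136.94, 172.46, 180, 180, 180].

### API

Orientations are given as [roll, pitch, yaw] about the fixed x, y, z axes, in that order (R = Rz(yaw) Ry(pitch) Rx(roll)).
In Python, from plant import r, viewer, order gives the robot as it stands. The module is installed in compiled form; this text tells all that it offers.
- The arm moves only by the shell command python3 -m creep 'ROWS' [FORCE]. ROWS is JSON, a list of rows, each an object of numbers: "ax", "ay", "az": the turn, a rotation vector about the tool's x, y, z in degrees; "tx", "ty", "tz": the shift along the tool's x, y, z in m; "fingers": the finger opening in m, from 0 to 0.0876. A call has 1 to 5 rows; each row is the pose to reach, as a shift and turn from the pose commanded when the call began, along the tool's axes at that moment; what a row does not reach only later rows make up. A row lasts 1/10 s, in which the tool goes at most 50 mm and 8.59 degrees, less where a joint would pass 70% of its speed; a pose out of reach is approached as far as the arm can. A call with a gripper value outside its range is refused whole. The fingers move at their own pace and stop on an object; FORCE is the grip in N (left out, the last holds). Time passes only in rows, so rows that repeat a pose let the fingers close. It gives the time, the measured TCP pose, the force and the opening at its end, in the units of the state.
- r.get_state(): the state, without advancing time (a new reading comes with each control period).
- viewer.capture(name): name is "scene" or "top"; returns a dict with "pixels" (480x640x3 uint8, blue, green, red), "depth" (480x640 float32, m along the optical axis (not along the pixel's ray), 0 where there is no reading), "fx", "fy", "cx", "cy" (pixels), "rvec" (rotation vector, rad) and "tvec" (3), from world to camera coordinates, as OpenCV has them. Camera axes: x right, y down, z forward; pixel columns grow to the right and rows downward; lengths in m; the calibration is good to about 2 mm. A picture is of the moment at which its call begins.
- order.close_job(): hands the job in, once; it reports no verdict.
The state is a dict: "time_s": time; "joints": joint angles; "qd": joint speeds; "joint_torque": joint torques, N m; "tcp_pos": TCP position; "eef_rot": TCP orientation; "contact_force": force on the tool from outside, world axes, zero at the start; "moment": the same for the moment, N m; "gripper_width": finger opening in m.
Only numpy, scipy, OpenCV 4.12 (cv2) and the standard library are available. Lean on these libraries where they do the work, as an engineer would, in place of code of your own. Each camera call takes 0.05 s, during which the arm holds its last target.

## Working session

There is one attempt and no reset: what is moved stays moved. The work goes in short steps, Python scripts to look and compute and a shell command to move; the robot and the scene stay as the last step left them, time stands still between calls to the robot, and variables do not carry over. Pictures are saved under pics/ and viewed, and the job is handed in when it is done.

```bash
mkdir -p pics; cat > h.py <<'E'
import numpy as np, cv2
from scipy.spatial.transform import Rotation as R
from plant import r, viewer, order
def cap(n):
    c=viewer.capture(n); c['R']=cv2.Rodrigues(np.array(c['rvec'],float))[0]; c['t']=np.array(c['tvec'],float).reshape(3); c['C']=-c['R'].T@c['t']; return c
def ray(c,u,v):
    d=np.array([(u-c['cx'])/c['fx'],(v-c['cy'])/c['fy'],1.0]); return c['R'].T@d
def onz(c,u,v,z):
    d=ray(c,u,v); return c['C']+d*(z-c['C'][2])/d[2]
def cloud(c):
    v,u=np.mgrid[0:480,0:640]; d=c['depth']
    P=np.stack([(u-c['cx'])/c['fx']*d,(v-c['cy'])/c['fy']*d,d],-1)
    return (P-c['t'])@c['R']
def proj(c,p):
    q=c['R']@np.array(p)+c['t']; return q[0]/q[2]*c['fx']+c['cx'],q[1]/q[2]*c['fy']+c['cy']
E
python3 - <<'E'
from h import *
print(r.get_state(), r.hold_point_z)
for n in('scene','top'):
    c=cap(n); cv2.imwrite(f'pics/{n}0.png',c['pixels']); print(n,c['C'],c['fx'],(c['depth']>0).mean())
    np.savez(f'{n}0.npz',**{k:v for k,v in c.items()})
E
```

```text
{'time_s': 0.0, 'joints': array([-4.92669825e+01,  2.05909864e+01,  6.33586745e-01, -2.32487752e-02,
       -7.01368033e+01, -1.65083838e+01]), 'qd': array([-0.14899792, -0.02543048,  0.05029699,  0.00730381,  0.05660998,
        0.04907551]), 'joint_torque': array([-7.67969177e-04, -5.82716739e+01,  2.93037021e+01,  6.99683726e+00,
        6.79407429e-03, -1.33301578e-04]), 'tcp_pos': array([ 0.27675957, -0.61509728,  0.22561651]), 'eef_rot': array([ 93.44846429,  89.90329413, 117.66518061]), 'contact_force': array([ 0.08754653, -0.01980184, -0.21627879]), 'moment': array([ 0.01102377, -0.06113313,  0.07098625]), 'gripper_width': 0.08770744033347834} 0.0188
scene [ 1.15932869 -0.58244196  0.9319793 ] 524.0097395837477 0.99568359375
top [0.44444072 0.08740206 1.22624846] 520.6435439825304 0.9961328125
```

View pics/scene0.png

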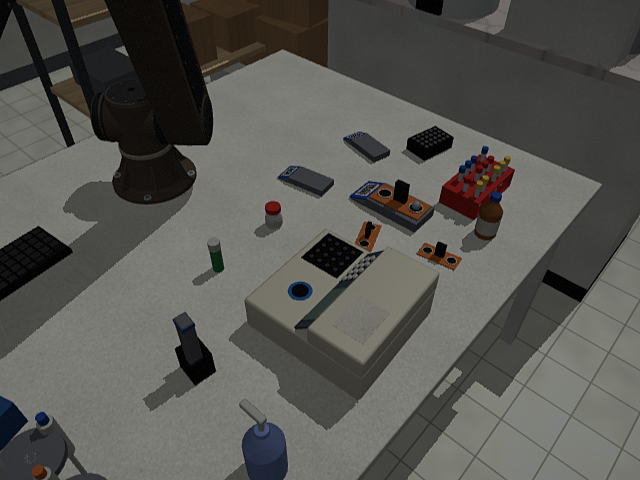

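View pics/top0.png

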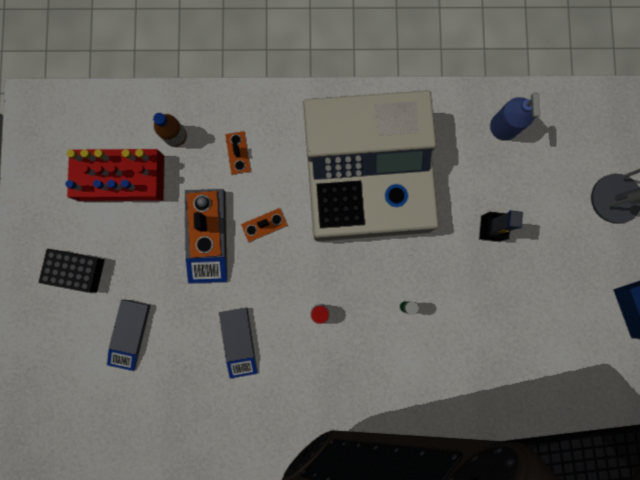

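Top view: scanner in the black holder at (500,225). The large dock and tray are at (205,235), with the ball at (202,202) and the label at (207,271). The lookalikes are two small trays at (238,152) and (265,225), and two small docks at (128,333) and (240,342). The reading window is at (396,195), the jar at (320,314) and the glue at (410,307).

```bash
python3 - <<'E'
from h import *
def ld(n):
    z=np.load(n+'0.npz'); return {k:z[k] for k in z.files}
t=ld('top'); s=ld('scene')
a=cv2.resize(t['pixels'][170:300,160:260],None,fx=4,fy=4,interpolation=cv2.INTER_CUBIC)
b=cv2.resize(t['pixels'][190:260,465:535],None,fx=5,fy=5,interpolation=cv2.INTER_CUBIC)
H=max(a.shape[0],b.shape[0]); o=np.zeros((H,a.shape[1]+b.shape[1],3),np.uint8); o[:a.shape[0],:a.shape[1]]=a;o[:b.shape[0],a.shape[1]:]=b
cv2.imwrite('pics/c1.png',np.clip(o*1.7,0,255).astype(np.uint8))
a=cv2.resize(s['pixels'][170:240,340:450],None,fx=4,fy=4,interpolation=cv2.INTER_CUBIC)
b=cv2.resize(s['pixels'][300:390,160:230],None,fx=5,fy=5,interpolation=cv2.INTER_CUBIC)
H=max(a.shape[0],b.shape[0]); o=np.zeros((H,a.shape[1]+b.shape[1],3),np.uint8); o[:a.shape[0],:a.shape[1]]=a;o[:b.shape[0],a.shape[1]:]=b
cv2.imwrite('pics/c2.png',np.clip(o*1.7,0,255).astype(np.uint8))
P=cloud(t)
def rect(m,name,z=None):
    X=P[m&(t['depth']>0)][:,:2].astype(np.float32); c,wh,an=cv2.minAreaRect(X); print(name,len(X),c,wh,an,'z',np.median(P[m][:,2]))
px=t['pixels'].astype(int); B,G,Rr=px[...,0],px[...,1],px[...,2]
v,u=np.mgrid[0:480,0:640]
box=lambda a,b,c,d:(u>=a)&(u<b)&(v>=c)&(v<d)
Z=P[...,2]
print('table',np.median(Z[300:400,10:100]))
org=(Rr>110)&(B<60)&(G>30)&(Rr>G*1.5)
rect(org&box(180,232,180,262),'tray')
rect(box(170,240,170,300)&(Z>0.02)&(Z<0.045),'docktop')
rect(box(170,240,170,300)&(Z>0.075),'handle')
blue=(B>90)&(B>Rr*1.8)
rect(blue&box(180,232,250,290),'plate')
rect((Rr>90)&(B>90)&box(180,232,255,290),'label')
rect(box(465,535,190,260)&(Z>0.05)&(Z<0.08),'holder rim')
rect(box(465,535,190,260)&(Z>0.155),'scanner top')
rect(box(300,445,150,245)&(Z>0.08)&(Z<0.097),'deck')
rect(box(300,445,80,245)&(Z>0.125),'back')
rect(blue&box(375,420,175,215),'ring')
rect((Rr>100)&(G<60)&box(300,340,295,330),'jar')
rect(box(395,425,295,320)&(Z>0.08),'glue')
m=box(198,208,197,208)
print(P[m][:,2].max())
E
```

```text
table 0.0010649255252308469
tray 808 (0.6046223044395447, 0.3571620583534241) (0.14674799144268036, 0.06688424944877625) 4.217653274536133 z 0.035932001547068146
docktop 2906 (0.5872722268104553, 0.3540368974208832) (0.1974458545446396, 0.09159115701913834) 1.4973732233047485 z 0.033967930563360116
handle 155 (0.6034039258956909, 0.3555331826210022) (0.03628741577267647, 0.01696169376373291) 3.9912798404693604 z 0.09548456229387359
plate 7 (0.49296560883522034, 0.3599558174610138) (0.07957935333251953, 0.033520858734846115) 82.84197235107422 z 0.017946663104725334
label 701 (0.4945792257785797, 0.35785672068595886) (0.12221536040306091, 0.0797819197177887) 89.42687225341797 z 0.0019176464072161057
holder rim 296 (0.5910558700561523, -0.3145821988582611) (0.04932643100619316, 0.05913452431559563) 85.32672882080078 z 0.06424405608290464
scanner top 232 (0.591103196144104, -0.3173787295818329) (0.028484204784035683, 0.034865204244852066) 82.15699005126953 z 0.16528254947057575
deck 7502 (0.6590604782104492, -0.031381502747535706) (0.17430561780929565, 0.2807419002056122) 3.680187940597534 z 0.09153186210047413
back 7907 (0.8000147938728333, -0.021591365337371826) (0.14436058700084686, 0.28022047877311707) 3.792898416519165 z 0.13568299991118987
ring 151 (0.6569123268127441, -0.08044633269309998) (0.04707125574350357, 0.04860977083444595) 44.33932113647461 z 0.09182451594797407
jar 216 (0.3955289125442505, 0.0924403965473175) (0.03600762039422989, 0.03302484378218651) 89.43578338623047 z 0.06588535847397659
glue 147 (0.4084128141403198, -0.10931484401226044) (0.028448838740587234, 0.02606106549501419) 89.89888763427734 z 0.09278408770808075
0.06119656213627716
```

View pics/c1.png

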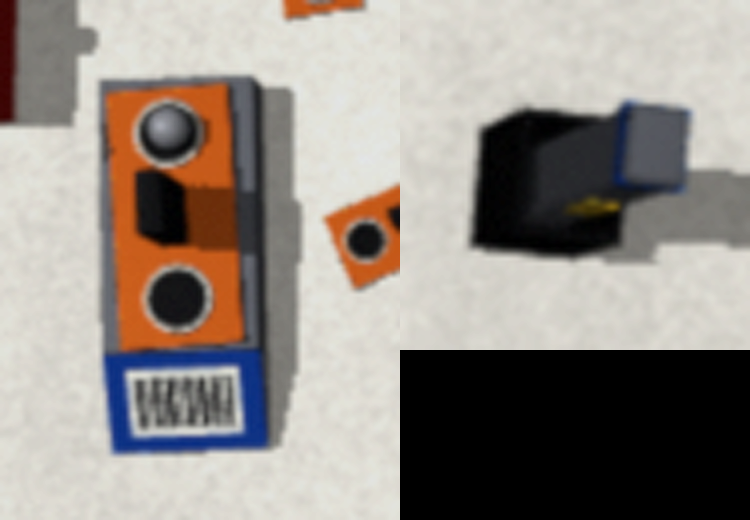

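View pics/c2.png

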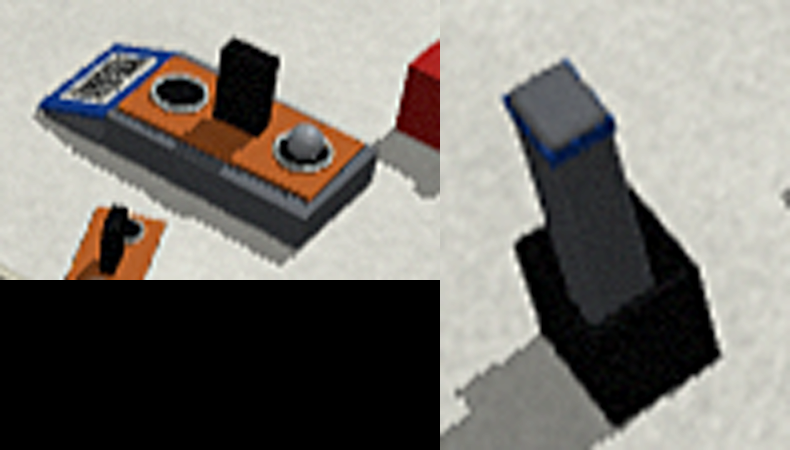

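Crops: the large tray is on the large dock, with the ball in its far (+x) pocket and the label on the robot side. The scanner stands upright with its yellow trigger towards the robot. Next I refine the poses.

```bash
python3 - <<'E'
from h import *
def ld(n):
    z=np.load(n+'0.npz'); return {k:z[k] for k in z.files}
t=ld('top'); s=ld('scene')
v,u=np.mgrid[0:480,0:640]
def quad(c,m,z,name):
    m=m.astype(np.uint8); cs,_=cv2.findContours(m,cv2.RETR_EXTERNAL,cv2.CHAIN_APPROX_NONE); k=max(cs,key=cv2.contourArea)
    X=np.array([onz(c,a,b,z)[:2] for a,b in k[:,0]],np.float32); ce,wh,an=cv2.minAreaRect(X); print(name,cv2.contourArea(k),ce,wh,round(an,1))
for n,c,bx in(('top',t,(500,530,205,235)),('scene',s,(165,210,305,345))):
    px=c['pixels'].astype(int);B,G,Rr=px[...,0],px[...,1],px[...,2]
    m=(u>=bx[0])&(u<bx[1])&(v>=bx[2])&(v<bx[3])
    sub=px[bx[2]:bx[3],bx[0]:bx[1]].sum(2)
    if n=='top': print(sub[::3,::2]//3)
    P=cloud(c); Z=P[...,2]
    quad(c,m&(np.abs(Z-0.165)<0.004),0.165,n+' scanner top depth')
# dock
for n,c,bx in(('top',t,(175,240,180,290)),('scene',s,(345,440,170,235))):
    px=c['pixels'].astype(int);B,G,Rr=px[...,0],px[...,1],px[...,2]
    m=(u>=bx[0])&(u<bx[1])&(v>=bx[2])&(v<bx[3])
    hsv=cv2.cvtColor(c['pixels'],cv2.COLOR_BGR2HSV)
    bl=m&(hsv[...,0]>105)&(hsv[...,0]<125)&(hsv[...,1]>150)
    P=cloud(c); mm=bl.astype(np.uint8)
    cs,_=cv2.findContours(mm,cv2.RETR_EXTERNAL,cv2.CHAIN_APPROX_NONE);k=max(cs,key=cv2.contourArea)
    f=np.zeros_like(mm);cv2.drawContours(f,[k],-1,1,-1); 
    w=(f>0)&(hsv[...,1]<90)
    X=P[f>0]; ce,wh,an=cv2.minAreaRect(X[:,:2].astype(np.float32)); print(n,'plate',bl.sum(),ce,wh,an)
    A=np.c_[X[:,:2],np.ones(len(X))]; q=np.linalg.lstsq(A,X[:,2],rcond=None)[0]; print(' plane slope',q, np.degrees(np.arctan(np.hypot(*q[:2]))),'uphill dir',np.degrees(np.arctan2(q[1],q[0])))
    # label outline = hull of hole
    Y=P[w]; ce,wh,an=cv2.minAreaRect(Y[:,:2].astype(np.float32)); print(' label',w.sum(),ce,wh,an, Y.mean(0))
    o=m&(hsv[...,0]<18)&(hsv[...,1]>150)
    quad(c,o,0.035,n+' tray')
    Z=P[...,2]; quad(c,m&(Z>0.09)&(Z<.1),0.095,n+' handle top')
    # ball
    b=m&(Z>0.048)&(Z<0.063); 
    if b.sum(): print('ball region',b.sum(),P[b].mean(0))
# window
for n,c,bx in(('top',t,(375,420,175,215)),('scene',s,(280,320,275,305))):
    hsv=cv2.cvtColor(c['pixels'],cv2.COLOR_BGR2HSV)
    m=(u>=bx[0])&(u<bx[1])&(v>=bx[2])&(v<bx[3])&(hsv[...,0]>100)&(hsv[...,0]<125)&(hsv[...,1]>140)
    quad(c,m,0.092,n+' ring')
    P=cloud(c)
    # holder rim
P=cloud(t);Z=P[...,2];m=(u>=465)&(u<535)&(v>=190)&(v<260)&(Z>0.06)&(Z<0.07)
quad(t,m,0.065,'top holder')
P=cloud(s);Z=P[...,2];m=(u>=165)&(u<225)&(v>=325)&(v<390)&(Z>0.06)&(Z<0.07)
quad(s,m,0.065,'scene holder')
E
```

```text
[[123 126 124 123 123 120 125 126 125 123 127 127 126 125 126]
 [122 120 123 125 128 125 123 123 123 124 127 125 125 127 126]
 [119 119 123 123  91  36  52  54  59  76  87 107 123 124 125]
 [  7  15  23  27  23  32  51  53  53  52  51  67 121 124 124]
 [ 26  25  25  24  24  37  52  53  52  52  51  79 121 125 124]
 [ 23  25  25  24  23  40  53  52  52  52  50  88 123 125 123]
 [ 25  25  24  23  21  43  53  53  52  51  50  84 113 110 107]
 [ 25  24  24  22  22  26  31  35  38  40  42  59  70  72  71]
 [ 21  26  26  19  17  16  28  44  59  66  68  70  69  69  72]
 [ 23  20  20  14  14  57  69  69  71  72  71  70  73  73  73]]
top scanner top depth 178.0 (0.5909835696220398, -0.3170776963233948) (0.029106175526976585, 0.0337679497897625) 87.5
scene scanner top depth 165.5 (0.594440758228302, -0.31895720958709717) (0.025668339803814888, 0.03398110717535019) 81.6
top plate 401 (0.48969975113868713, 0.24166624248027802) (0.315239280462265, 0.06330475211143494) 85.00382232666016
 plane slope [-0.31698665 -1.14689722  0.5842044 ] 49.95599721439338 uphill dir -105.45006815298949
 label 486 (0.
[... 737 characters left out ...]
016342163, 0.07218524068593979) 4.1
scene handle top 46.0 (0.6066106557846069, 0.3507481813430786) (0.03588511422276497, 0.020400064066052437) 0.7
ball region 114 [0.62864659 0.35173017 0.05449292]
top ring 355.0 (0.6568921208381653, -0.0805039033293724) (0.04694836214184761, 0.04775465279817581) 44.4
scene ring 317.5 (0.6568537354469299, -0.08206331729888916) (0.04819825291633606, 0.046224866062402725) 42.3
top holder 91.0 (0.5910524725914001, -0.3155083954334259) (0.05018942803144455, 0.05862613767385483) 83.3
scene holder 169.5 (0.5944797992706299, -0.31760668754577637) (0.05040396749973297, 0.059920795261859894) 81.7<stdin>:29: RuntimeWarning: Mean of empty slice.
  ret = um.true_divide(
```

```bash
python3 - <<'E'
from h import *
z=np.load('top0.npz'); t={k:z[k] for k in z.files}
z=np.load('scene0.npz'); s={k:z[k] for k in z.files}
f=lambda x,y,h:onz(t,(x+.5)/4-.5+160,(y+.5)/4-.5+170,h)
for nm,Q in(('label',[(124,372,.0248),(239,366,.0248),(244,431,.0112),(131,438,.0112)]),('plate',[(104,352,.0283),(259,350,.0283),(268,446,.0077),(113,452,.0077)]),('dock far',[(99,80,.03),(250,76,.03)])):
    X=np.array([f(*q) for q in Q]); print(nm,X.round(4).tolist(),X.mean(0)); d=X[0]-X[1]; print(np.degrees(np.arctan2(-d[0],d[1])), np.linalg.norm(d[:2]))
    if len(X)>3:
        d=X[0]+X[1]-X[2]-X[3]; print('long axis',np.degrees(np.arctan2(d[1],d[0])),np.linalg.norm(d)/2)
a=cv2.resize(s['pixels'][175:210,345:395],None,fx=14,fy=14,interpolation=cv2.INTER_CUBIC)
cv2.imwrite('pics/c3.png',np.clip(a*1.7,0,255).astype(np.uint8))
st=r.get_state(); print(R.from_euler('xyz',st['eef_rot'],degrees=True).as_matrix().round(3))
E
```

```text
label [[0.5153, 0.3867, 0.0248], [0.5181, 0.3207, 0.0248], [0.4812, 0.3201, 0.0112], [0.4777, 0.3854, 0.0112]] [0.49808586 0.35324313 0.018     ]
2.4645756436728576 0.06600504594435518
long axis 1.4513497298265703 0.039685126400315636
plate [[0.5267, 0.3974, 0.0283], [0.527, 0.3087, 0.0283], [0.4724, 0.3068, 0.0077], [0.4698, 0.3966, 0.0077]] [0.49898874 0.35237165 0.018     ]
0.21228531769798864 0.08874199482077309
long axis 1.4239112126277236 0.05944418945887254
dock far [[0.6848, 0.4025, 0.03], [0.6866, 0.3151, 0.03]] [0.68569882 0.35877539 0.03      ]
1.1184639133551926 0.08743503364006396
[[-0.001 -0.41   0.912]
 [ 0.001  0.912  0.41 ]
 [-1.     0.002 -0.   ]]
```

View pics/c3.png

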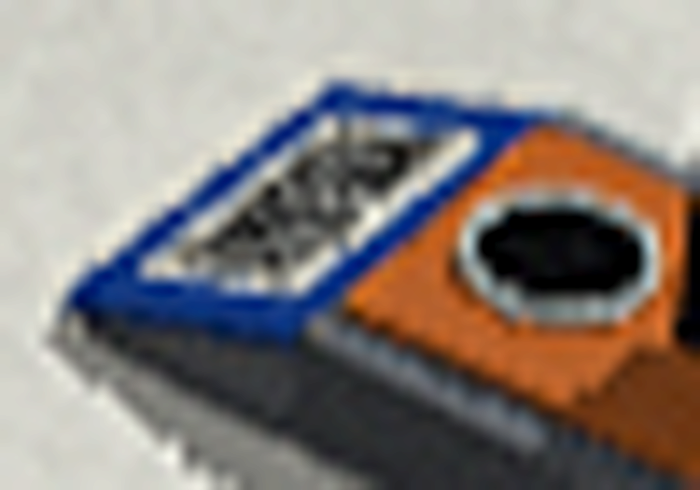

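```bash
cat >> h.py <<'E'
def Rt(yaw,tilt=0.):
    # tool down, y = object's y; tilt: top leaned towards object's -x (fingers point forward-down)
    y=np.radians(yaw); o=R.from_euler('ZY',[yaw,-tilt],degrees=True).as_matrix() # object axes
    return np.column_stack([-o[:,2],o[:,1],o[:,0]])
def go(p,Rm):
    st=r.get_state(); R0=R.from_euler('xyz',st['eef_rot'],degrees=True).as_matrix(); d=R0.T@(np.array(p)-st['tcp_pos'])
    rv=np.degrees(R.from_matrix(R0.T@Rm).as_rotvec()); print('t',st['time_s'],'pos',st['tcp_pos'].round(4),'shift mm',(d*1e3).round(1),'rot',rv.round(2),'F',st['contact_force'].round(1),'w',round(st['gripper_width'],4))
E
python3 - <<'E'
from h import *
z=np.load('scene0.npz'); s={k:z[k] for k in z.files}
for Q in([(335,85,.0283*0+.0283),(540,118,.0283),(300,335,.0077),(65,300,.0077)],[(335,108,.018),(485,130,.018),(295,295,.018),(140,270,.018)]):
    print(np.mean([onz(s,(a+.5)/14-.5+345,(b+.5)/14-.5+175,.018) for a,b,h in Q],0))
go([.5925,-.3178,.2],Rt(-7.5))
E
```

```text
[0.49916272 0.35118595 0.018     ]
[0.49804309 0.35354625 0.018     ]
t 0.1 pos [ 0.2767 -0.6152  0.2257] shift mm [ 25.8 141.6 410. ] rot [ 3.172e+01 -3.000e-02 -8.000e-02] F [0.  0.2 0.1] w 0.0879
```

```bash
python3 -m creep '[{"ax":4,"ty":0.008,"tz":0.024},{"ax":12,"ty":0.022,"tz":0.064},{"ax":20,"ty":0.037,"tz":0.106},{"ax":28,"ty":0.052,"tz":0.150},{"ax":31.7,"ty":0.068,"tz":0.196}]' 25
python3 - <<'E'
from h import *
go([.5925,-.3178,.2],Rt(-7.5))
E
```

```text
t 0.1 pos [ 0.2767 -0.6152  0.2257] shift mm [ 25.8 141.6 410. ] rot [ 3.172e+01 -3.000e-02 -8.000e-02] F [0.  0.2 0.1] w 0.0879invalid input
```

```bash
python3 -m creep '[{"ax":4,"ay":0,"az":0,"tx":0,"ty":0.008,"tz":0.024,"fingers":0.087},{"ax":12,"ay":0,"az":0,"tx":0,"ty":0.022,"tz":0.064,"fingers":0.087},{"ax":20,"ay":0,"az":0,"tx":0,"ty":0.037,"tz":0.106,"fingers":0.087},{"ax":28,"ay":0,"az":0,"tx":0,"ty":0.052,"tz":0.150,"fingers":0.087},{"ax":31.7,"ay":0,"az":0,"tx":0,"ty":0.068,"tz":0.196,"fingers":0.087}]' 25
python3 - <<'E'
from h import *
go([.5925,-.3178,.2],Rt(-7.5))
E
```

```text
time_s: 0.6
tcp_pos: [0.4285, -0.4718, 0.2262]
eef_rot: [146.2, 90.0, 138.4]
contact_force: [0.5, -0.3, 0.2]
gripper_width: 0.0867
t 0.6 pos [ 0.4285 -0.4718  0.2262] shift mm [ 26.2 174.8 141.6] rot [-0.32 -0.03 -0.02] F [ 0.5 -0.3  0.2] w 0.0867
```

```bash
python3 -m creep '[{"ax":0,"ay":0,"az":0,"tx":0.005,"ty":0.043,"tz":0.036,"fingers":0.087},{"ax":0,"ay":0,"az":0,"tx":0.010,"ty":0.083,"tz":0.068,"fingers":0.087},{"ax":0,"ay":0,"az":0,"tx":0.015,"ty":0.120,"tz":0.098,"fingers":0.087},{"ax":0,"ay":0,"az":0,"tx":0.02,"ty":0.155,"tz":0.126,"fingers":0.087},{"ax":0,"ay":0,"az":0,"tx":0.026,"ty":0.175,"tz":0.142,"fingers":0.087}]'
python3 - <<'E'
from h import *
c=cap('scene'); d=cap('top')
o=np.hstack([cv2.resize(c['pixels'][230:400,110:280],(400,400),interpolation=cv2.INTER_CUBIC),cv2.resize(d['pixels'][150:300,430:580],(400,400),interpolation=cv2.INTER_CUBIC)])
cv2.imwrite('pics/a1.png',np.clip(o*1.7,0,255).astype(np.uint8))
go([.5925,-.3178,.116],Rt(-7.5))
E
```

```text
time_s: 1.1
tcp_pos: [0.5936, -0.3151, 0.1998]
eef_rot: [127.5, 90.0, 120.2]
contact_force: [-1.3, -0.9, 0.2]
gripper_width: 0.0872
t 1.2 pos [ 0.5932 -0.3149  0.1985] shift mm [82.5 -3.  -0.1] rot [ 0.23 -0.13 -0.05] F [-0.3 -0.5 -1. ] w 0.0871
```

View pics/a1.png

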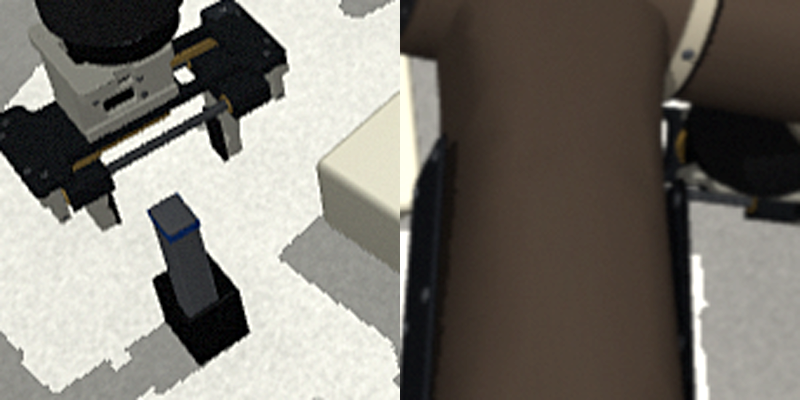

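The scene crop shows the open fingers straddling the scanner, whose top is at crop (172,212).

```bash
python3 -m creep '[{"ax":0,"ay":0,"az":0,"tx":0.015,"ty":-0.002,"tz":0,"fingers":0.087},{"ax":0,"ay":0,"az":0,"tx":0.04,"ty":-0.003,"tz":0,"fingers":0.087},{"ax":0,"ay":0,"az":0,"tx":0.065,"ty":-0.003,"tz":0,"fingers":0.087},{"ax":0,"ay":0,"az":0,"tx":0.08,"ty":-0.003,"tz":0,"fingers":0.087},{"ax":0,"ay":0,"az":0,"tx":0.082,"ty":-0.003,"tz":0,"fingers":0.06}]'
python3 -m creep '[{"ax":0,"ay":0,"az":0,"tx":0,"ty":0,"tz":0,"fingers":0.04},{"ax":0,"ay":0,"az":0,"tx":0,"ty":0,"tz":0,"fingers":0.02},{"ax":0,"ay":0,"az":0,"tx":0,"ty":0,"tz":0,"fingers":0.01},{"ax":0,"ay":0,"az":0,"tx":0,"ty":0,"tz":0,"fingers":0.01},{"ax":0,"ay":0,"az":0,"tx":0,"ty":0,"tz":0,"fingers":0.01}]' 30
python3 - <<'E'
from h import *
c=cap('scene')
o=cv2.resize(c['pixels'][250:400,110:260],(600,600),interpolation=cv2.INTER_CUBIC)
cv2.imwrite('pics/a2.png',np.clip(o*1.7,0,255).astype(np.uint8))
go([.5925,-.3178,.116],Rt(-7.5))
E
```

```text
time_s: 1.7
tcp_pos: [0.5888, -0.3215, 0.1158]
eef_rot: [169.4, 89.8, 161.8]
contact_force: [1.3, 0.7, -0.3]
gripper_width: 0.0827
time_s: 2.2
tcp_pos: [0.5912, -0.3211, 0.1192]
eef_rot: [-5.8, 89.9, -13.2]
contact_force: [-0.2, 0.4, -0.6]
gripper_width: 0.0443
t 2.25 pos [ 0.5911 -0.321   0.119 ] shift mm [3.  3.4 0.9] rot [0.03 0.04 0.  ] F [ 0.2  0.2 -0.4] w 0.0407
```

View pics/a2.png

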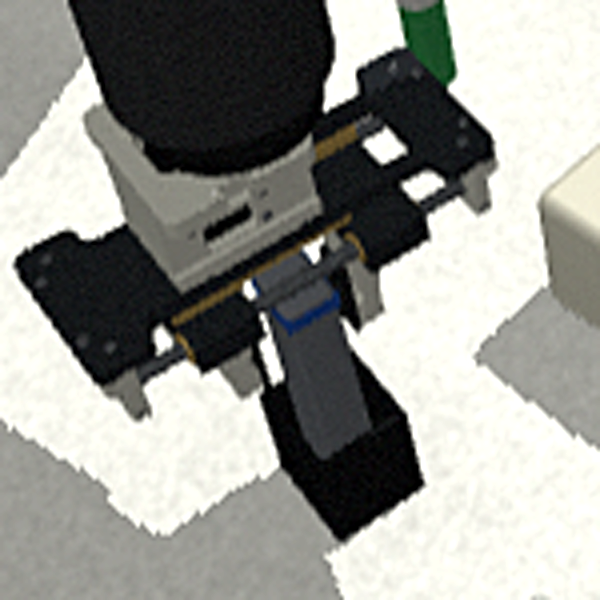

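```bash
python3 -m creep '[{"ax":0,"ay":0,"az":0,"tx":0.002,"ty":0.002,"tz":0.001,"fingers":0.01},{"ax":0,"ay":0,"az":0,"tx":0.002,"ty":0.002,"tz":0.001,"fingers":0.01},{"ax":0,"ay":0,"az":0,"tx":0.002,"ty":0.002,"tz":0.001,"fingers":0.01},{"ax":0,"ay":0,"az":0,"tx":0.002,"ty":0.002,"tz":0.001,"fingers":0.01},{"ax":0,"ay":0,"az":0,"tx":0.002,"ty":0.002,"tz":0.001,"fingers":0.01}]' 30
python3 - <<'E'
from h import *
go([.5925,-.3178,.116],Rt(-7.5))
E
```

```text
time_s: 2.75
tcp_pos: [0.592, -0.3192, 0.1163]
eef_rot: [167.9, 90.0, 160.5]
contact_force: [-0.7, 0.2, -1.6]
gripper_width: 0.0258
t 2.75 pos [ 0.592  -0.3192  0.1163] shift mm [0.3 1.4 0.3] rot [ 0.02 -0.03 -0.01] F [-0.7  0.2 -1.6] w 0.0258
```

```bash
python3 -m creep '[{"ax":0,"ay":0,"az":0,"tx":-0.01,"ty":0,"tz":0,"fingers":0.01},{"ax":0,"ay":0,"az":0,"tx":-0.035,"ty":0,"tz":0,"fingers":0.01},{"ax":0,"ay":0,"az":0,"tx":-0.07,"ty":0,"tz":0,"fingers":0.01},{"ax":0,"ay":0,"az":0,"tx":-0.105,"ty":0,"tz":0,"fingers":0.01},{"ax":0,"ay":0,"az":0,"tx":-0.125,"ty":0,"tz":0,"fingers":0.01}]' 40
python3 - <<'E'
from h import *
c=cap('scene')
o=cv2.resize(c['pixels'][220:400,110:290],(600,600),interpolation=cv2.INTER_CUBIC)
cv2.imwrite('pics/a3.png',np.clip(o*1.7,0,255).astype(np.uint8))
n=Rt(1.5,20)[:,0]*-1; print(n); T=np.array([.498,.353,.018])+n*.181; print(T)
go(T,Rt(1.5,20)); go([.44,T[1],.24],Rt(1.5))
E
```

```text
time_s: 3.25
tcp_pos: [0.5931, -0.3198, 0.246]
eef_rot: [-17.6, 89.7, -25.0]
contact_force: [0.0, -0.5, -0.8]
gripper_width: 0.0258
[-0.34190294 -0.00895304  0.93969262]
[0.43611557 0.3513795  0.18808436]
t 3.3 pos [ 0.594  -0.3204  0.2489] shift mm [  57.3  645.8 -244. ] rot [ -8.82 -19.52   1.74] F [ 1.5 -1.4  3.4] w 0.0257
t 3.3 pos [ 0.594  -0.3204  0.2489] shift mm [   5.4  646.2 -239.8] rot [-8.94  0.44  0.18] F [ 1.5 -1.4  3.4] w 0.0257
```

View pics/a3.png

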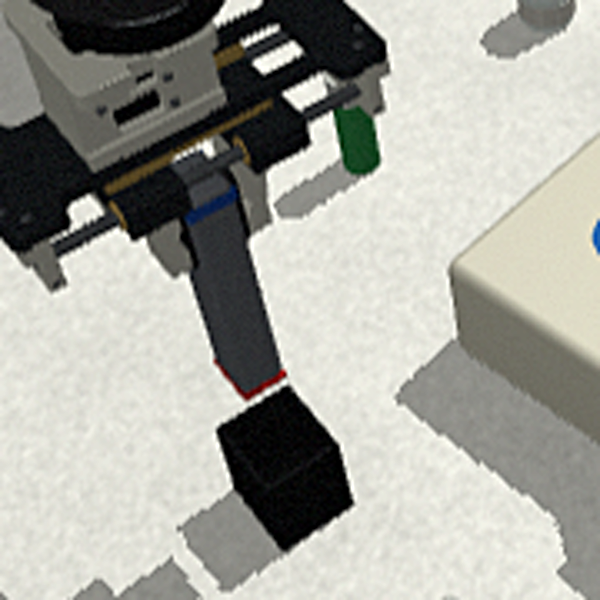

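The scanner has come out straight; its red end is at crop (255,380). Moving across now.

```bash
python3 -m creep '[{"ax":0,"ay":0,"az":0,"tx":0,"ty":0.009,"tz":-0.003,"fingers":0.01},{"ax":0,"ay":0,"az":0,"tx":0,"ty":0.033,"tz":-0.012,"fingers":0.01},{"ax":0,"ay":0,"az":0,"tx":0,"ty":0.066,"tz":-0.024,"fingers":0.01},{"ax":0,"ay":0,"az":0,"tx":0,"ty":0.103,"tz":-0.038,"fingers":0.01},{"ax":0,"ay":0,"az":0,"tx":0,"ty":0.141,"tz":-0.052,"fingers":0.01}]' 40
python3 -m creep '[{"ax":0,"ay":0,"az":0,"tx":0,"ty":0.04,"tz":-0.015,"fingers":0.01},{"ax":0,"ay":0,"az":0,"tx":0,"ty":0.08,"tz":-0.03,"fingers":0.01},{"ax":0,"ay":0,"az":0,"tx":0,"ty":0.12,"tz":-0.045,"fingers":0.01},{"ax":0,"ay":0,"az":0,"tx":0,"ty":0.16,"tz":-0.06,"fingers":0.01},{"ax":0,"ay":0,"az":0,"tx":0,"ty":0.2,"tz":-0.075,"fingers":0.01}]' 40
python3 -m creep '[{"ax":-2,"ay":0,"az":0,"tx":0,"ty":0.04,"tz":-0.015,"fingers":0.01},{"ax":-4,"ay":0,"az":0,"tx":0,"ty":0.08,"tz":-0.03,"fingers":0.01},{"ax":-6,"ay":0,"az":0,"tx":0,"ty":0.115,"tz":-0.043,"fingers":0.01},{"ax":-8,"ay":0,"az":0,"tx":0,"ty":0.145,"tz":-0.055,"fingers":0.01},{"ax":-9,"ay":0,"az":0,"tx":0,"ty":0.17,"tz":-0.065,"fingers":0.01}]' 40
python3 - <<'E'
from h import *
n=Rt(1.5,20)[:,0]*-1; T=np.array([.498,.353,.018])+n*.181
go(T,Rt(1.5,20))
E
```

```text
time_s: 3.8
tcp_pos: [0.5575, -0.171, 0.2403]
eef_rot: [176.9, 89.9, 169.4]
contact_force: [0.2, 0.8, -1.9]
gripper_width: 0.0259
time_s: 4.3
tcp_pos: [0.5089, 0.0371, 0.2408]
eef_rot: [-165.1, 89.9, -172.6]
contact_force: [0.9, -0.1, -1.6]
gripper_width: 0.0257
time_s: 4.8
tcp_pos: [0.4666, 0.2139, 0.2407]
eef_rot: [-156.4, 89.9, -154.8]
contact_force: [1.5, 0.1, -1.5]
gripper_width: 0.026
t 4.8 pos [0.4666 0.2139 0.2407] shift mm [ 52.6 138.3 -26.4] rot [  0.16 -20.07   0.  ] F [ 1.5  0.1 -1.5] w 0.026
```

```bash
python3 -m creep '[{"ax":0,"ay":-3,"az":0,"tx":0.0,"ty":0.03,"tz":-0.005,"fingers":0.01},{"ax":0,"ay":-7,"az":0,"tx":0,"ty":0.06,"tz":-0.01,"fingers":0.01},{"ax":0,"ay":-11,"az":0,"tx":0.01,"ty":0.09,"tz":-0.015,"fingers":0.01},{"ax":0,"ay":-15,"az":0,"tx":0.02,"ty":0.115,"tz":-0.02,"fingers":0.01},{"ax":0,"ay":-18,"az":0,"tx":0.03,"ty":0.13,"tz":-0.025,"fingers":0.01}]' 40
python3 - <<'E'
from h import *
n=Rt(1.5,20)[:,0]*-1; T=np.array([.498,.353,.018])+n*.181
go(T,Rt(1.5,20))
E
```

```text
time_s: 5.3
tcp_pos: [0.438, 0.3431, 0.2104]
eef_rot: [0.1, 71.9, 1.7]
contact_force: [0.1, 0.3, -1.5]
gripper_width: 0.0258
t 5.3 pos [0.438  0.3431 0.2104] shift mm [20.7  8.3 -8.5] rot [ 0.14 -1.91 -0.07] F [ 0.1  0.3 -1.5] w 0.0258
```

```bash
python3 -m creep '[{"ax":0,"ay":-1,"az":0,"tx":0.007,"ty":0.004,"tz":-0.004,"fingers":0.01},{"ax":0,"ay":-2,"az":0,"tx":0.015,"ty":0.007,"tz":-0.007,"fingers":0.01},{"ax":0,"ay":-2,"az":0,"tx":0.02,"ty":0.008,"tz":-0.0085,"fingers":0.01},{"ax":0,"ay":-2,"az":0,"tx":0.02,"ty":0.008,"tz":-0.0085,"fingers":0.01},{"ax":0,"ay":-2,"az":0,"tx":0.02,"ty":0.008,"tz":-0.0085,"fingers":0.01}]' 40
python3 - <<'E'
from h import *
n=Rt(1.5,20)[:,0]*-1; T=np.array([.498,.353,.018])+n*.181
go(T,Rt(1.5,20))
for k,(n_,b) in enumerate((('scene',(160,270,300,430)),('top',(180,320,150,300)))):
    c=cap(n_); o=c['pixels'][b[0]:b[1],b[2]:b[3]]; cv2.imwrite(f'pics/b{k}.png',np.clip(cv2.resize(o,None,fx=5,fy=5,interpolation=cv2.INTER_CUBIC)*1.7,0,255).astype(np.uint8))
    st=r.get_state(); Rm=R.from_euler('xyz',st['eef_rot'],degrees=True).as_matrix(); w=st['tcp_pos']+Rm[:,0]*.111
    for p in(w,w+Rm[:,0]*.07): print(n_,p,(np.array(proj(c,p))-[b[2],b[0]])*5)
go(T,Rt(1.5,20))
E
```

```text
time_s: 5.8
tcp_pos: [0.4466, 0.3463, 0.1959]
eef_rot: [0.2, 71.2, 2.3]
contact_force: [-0.7, -0.5, -2.3]
gripper_width: 0.0255
t 5.8 pos [0.4466 0.3463 0.1959] shift mm [  4.1   5.5 -12.2] rot [ 0.52 -1.25 -0.26] F [-0.7 -0.5 -2.3] w 0.0255
scene [0.48217395 0.34789542 0.09100176] [314.66388384  29.7092977 ]
scene [0.50467245 0.348814   0.02472225] [340.07234206 143.54125126]
top [0.48210505 0.34799539 0.09104162] [253.4055848  480.09157364]
top [0.504609   0.34892824 0.02476416] [285.15479782 435.58041119]
t 5.9 pos [0.4464 0.3465 0.1961] shift mm [  4.4   5.2 -12.2] rot [ 0.55 -1.23 -0.29] F [ 0.2 -0.9 -1.8] w 0.0256
```

View pics/b0.png

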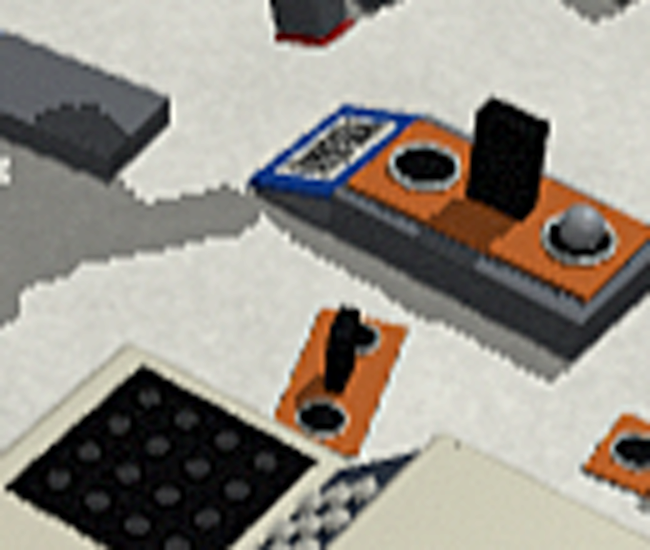

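View pics/b1.png

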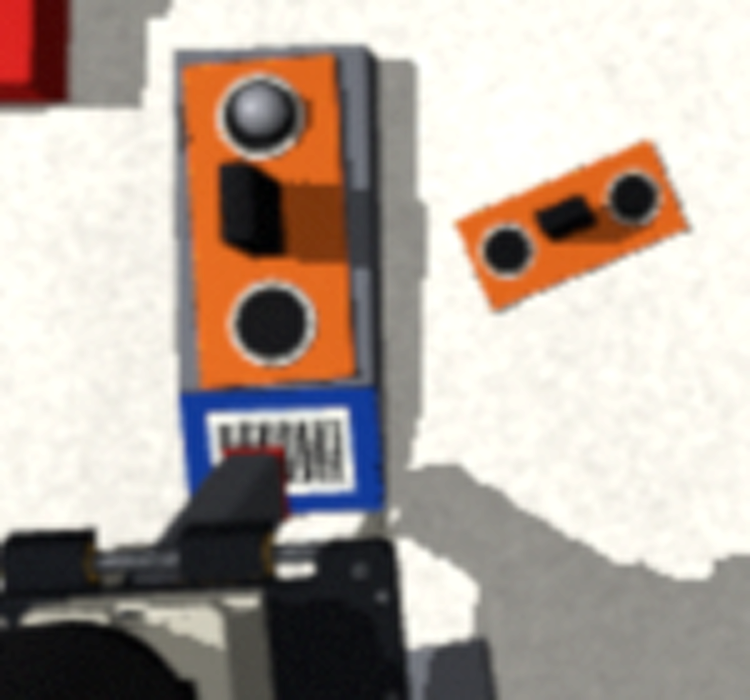

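```bash
python3 - <<'E'
from h import *
st=r.get_state(); print(st['joints'].round(1),st['qd'].round(1))
E
```

```text
[  68.     3.5  -37.9   25.2  -43.5 -173.6] [ 0.4 -0.2 -0.2  0.   0.2 -0.1]
```

Joint 6 is at its range end, which is why the pose fell about 13 mm short. A twist about the scanner's own axis doesn't change the aim, so I'll twist it off the limit.

```bash
python3 -m creep '[{"ax":-3,"ay":0,"az":0,"tx":0,"ty":0,"tz":0,"fingers":0.01},{"ax":-6,"ay":0,"az":0,"tx":0,"ty":0,"tz":0,"fingers":0.01},{"ax":-9,"ay":0,"az":0,"tx":0,"ty":0,"tz":0,"fingers":0.01},{"ax":-12,"ay":0,"az":0,"tx":0,"ty":0,"tz":0,"fingers":0.01},{"ax":-12,"ay":0,"az":0,"tx":0,"ty":0,"tz":0,"fingers":0.01}]' 40
cat >> h.py <<'E'
def scan(d=.07):
    L=np.array([.498,.353,.018]); n=-Rt(1.5,20)[:,0]
    st=r.get_state(); Rm=R.from_euler('xyz',st['eef_rot'],degrees=True).as_matrix(); ax=Rm[:,0]; w=st['tcp_pos']+ax*.111
    k=(L-w)@n/(ax@n); hit=w+ax*k; print('dist',k,'hit err mm',((hit-L)*1e3).round(1),'angle',np.degrees(np.arccos(-ax@n)),'j',st['joints'].round(1))
E
python3 - <<'E'
from h import *
n=Rt(1.5,20)[:,0]*-1; T=np.array([.498,.353,.018])+n*.181
go(T,Rt(1.5,20)@R.from_euler('x',-12,degrees=True).as_matrix()); scan()
E
```

```text
time_s: 6.4
tcp_pos: [0.4461, 0.3467, 0.1961]
eef_rot: [-11.8, 71.2, 2.4]
contact_force: [0.3, -0.1, -1.9]
gripper_width: 0.0259
t 6.4 pos [0.4461 0.3467 0.1961] shift mm [  4.4   7.4 -10.6] rot [ 0.65 -1.14 -0.55] F [ 0.3 -0.1 -1.9] w 0.0259
dist 0.07420724340421644 hit err mm [ 7.7 -3.8  2.8] angle 1.2610804477288002 j [  68.1    3.5  -37.9   25.2  -43.5 -161.6]
```

```bash
python3 -m creep '[{"ax":0.2,"ay":-0.4,"az":-0.2,"tx":0.001,"ty":0.002,"tz":-0.003,"fingers":0.01},{"ax":0.6,"ay":-1.1,"az":-0.5,"tx":0.004,"ty":0.006,"tz":-0.009,"fingers":0.01},{"ax":0.6,"ay":-1.1,"az":-0.5,"tx":0.0044,"ty":0.0074,"tz":-0.0106,"fingers":0.01},{"ax":0.6,"ay":-1.1,"az":-0.5,"tx":0.0044,"ty":0.0074,"tz":-0.0106,"fingers":0.01},{"ax":0.6,"ay":-1.1,"az":-0.5,"tx":0.0044,"ty":0.0074,"tz":-0.0106,"fingers":0.01}]' 40
python3 - <<'E'
from h import *
scan()
for k,(n_,b) in enumerate((('scene',(160,270,300,430)),('top',(180,320,150,300)))):
    c=cap(n_); o=c['pixels'][b[0]:b[1],b[2]:b[3]]; cv2.imwrite(f'pics/d{k}.png',np.clip(cv2.resize(o,None,fx=4,fy=4,interpolation=cv2.INTER_CUBIC)*1.7,0,255).astype(np.uint8))
    st=r.get_state(); Rm=R.from_euler('xyz',st['eef_rot'],degrees=True).as_matrix(); w=st['tcp_pos']+Rm[:,0]*.111
    print(n_,(np.array(proj(c,w))-[b[2],b[0]])*4)
scan()
E
```

```text
time_s: 6.9
tcp_pos: [0.4359, 0.3516, 0.1879]
eef_rot: [-12.0, 70.1, 1.6]
contact_force: [-0.1, -0.3, -1.8]
gripper_width: 0.0258
dist 0.06993847490469407 hit err mm [-0.5  0.3 -0.2] angle 0.06724007185187242 j [  69.9    3.4  -40.5   28.2  -42.1 -166.9]
scene [245.74987144  24.49809639]
top [197.10809228 399.80163831]
dist 0.06994870676029852 hit err mm [-0.3  0.3 -0.1] angle 0.06567960350481764 j [  69.9    3.4  -40.5   28.2  -42.  -166.9]
```

View pics/d0.png

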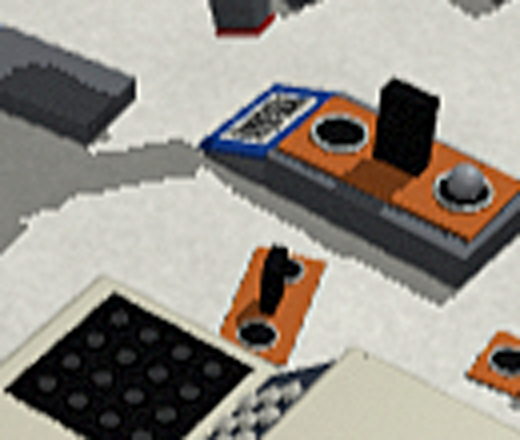

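View pics/d1.png

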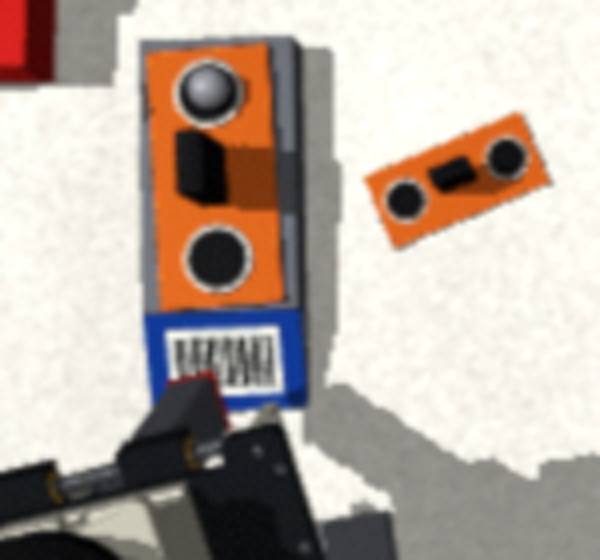

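The red end sits at scene crop (243,25), where the tool pose predicts (246,24). Holding.

```bash
for i in 1 2 3; do python3 -m creep '[{"ax":0,"ay":0,"az":0,"tx":0,"ty":0,"tz":0,"fingers":0.01},{"ax":0,"ay":0,"az":0,"tx":0,"ty":0,"tz":0,"fingers":0.01},{"ax":0,"ay":0,"az":0,"tx":0,"ty":0,"tz":0,"fingers":0.01},{"ax":0,"ay":0,"az":0,"tx":0,"ty":0,"tz":0,"fingers":0.01},{"ax":0,"ay":0,"az":0,"tx":0,"ty":0,"tz":0,"fingers":0.01}]' 40 >/dev/null; done
python3 - <<'E'
from h import *
scan()
go([.46,.2139,.24],Rt(1.5))
E
```

```text
dist 0.06977111004466033 hit err mm [-0.5  0.  -0.2] angle 0.05904803562897235 j [  69.9    3.4  -40.6   28.3  -42.  -166.9]
t 8.5 pos [0.4358 0.3514 0.1877] shift mm [ -42.1 -142.8    7.5] rot [11.93 19.87  2.08] F [ 0.3 -0.1 -1.4] w 0.026
```

```bash
python3 -m creep '[{"ax":0,"ay":2,"az":0,"tx":-0.015,"ty":-0.01,"tz":0.001,"fingers":0.01},{"ax":1,"ay":6,"az":0,"tx":-0.035,"ty":-0.035,"tz":0.003,"fingers":0.01},{"ax":4,"ay":11,"az":1,"tx":-0.05,"ty":-0.07,"tz":0.004,"fingers":0.01},{"ax":8,"ay":16,"az":1.5,"tx":-0.05,"ty":-0.105,"tz":0.006,"fingers":0.01},{"ax":12,"ay":19.9,"az":2.1,"tx":-0.048,"ty":-0.143,"tz":0.0075,"fingers":0.01}]' 40
python3 - <<'E'
from h import *
go([.592,-.3192,.245],Rt(-7.5))
E
```

```text
time_s: 9.0
tcp_pos: [0.4586, 0.2141, 0.2472]
eef_rot: [109.0, 89.7, 110.4]
contact_force: [1.4, 0.2, -1.7]
gripper_width: 0.0259
t 9.0 pos [0.4586 0.2141 0.2472] shift mm [-3.000e-01 -5.364e+02  1.202e+02] rot [ 8.91 -0.1  -0.24] F [ 1.4  0.2 -1.7] w 0.0259
```

```bash
python3 -m creep '[{"ax":1,"ay":0,"az":0,"tx":0,"ty":-0.04,"tz":0.009,"fingers":0.01},{"ax":2,"ay":0,"az":0,"tx":0,"ty":-0.08,"tz":0.018,"fingers":0.01},{"ax":3,"ay":0,"az":0,"tx":0,"ty":-0.12,"tz":0.027,"fingers":0.01},{"ax":4,"ay":0,"az":0,"tx":0,"ty":-0.16,"tz":0.036,"fingers":0.01},{"ax":5,"ay":0,"az":0,"tx":0,"ty":-0.2,"tz":0.045,"fingers":0.01}]' 40
python3 - <<'E'
from h import *
go([.592,-.3192,.245],Rt(-7.5))
E
```

```text
time_s: 9.5
tcp_pos: [0.5082, 0.0131, 0.2455]
eef_rot: [112.0, 90.0, 108.4]
contact_force: [0.3, 0.7, -1.5]
gripper_width: 0.0258
t 9.5 pos [0.5082 0.0131 0.2455] shift mm [ 3.000e-01 -3.264e+02  1.046e+02] rot [ 3.9  -0.01 -0.03] F [ 0.3  0.7 -1.5] w 0.0258
```

```bash
python3 -m creep '[{"ax":1,"ay":0,"az":0,"tx":0,"ty":-0.04,"tz":0.013,"fingers":0.01},{"ax":2,"ay":0,"az":0,"tx":0,"ty":-0.08,"tz":0.026,"fingers":0.01},{"ax":3,"ay":0,"az":0,"tx":0,"ty":-0.12,"tz":0.039,"fingers":0.01},{"ax":3.9,"ay":0,"az":0,"tx":0,"ty":-0.16,"tz":0.052,"fingers":0.01},{"ax":3.9,"ay":0,"az":0,"tx":0,"ty":-0.2,"tz":0.065,"fingers":0.01}]' 40
python3 - <<'E'
from h import *
go([.592,-.3192,.245],Rt(-7.5))
E
```

```text
time_s: 10.0
tcp_pos: [0.5607, -0.1906, 0.2452]
eef_rot: [141.2, 90.0, 133.7]
contact_force: [0.9, 0.7, -1.9]
gripper_width: 0.0259
t 10.0 pos [ 0.5607 -0.1906  0.2452] shift mm [   0.2 -123.4   47.8] rot [ 0.01 -0.03 -0.02] F [ 0.9  0.7 -1.9] w 0.0259
```

```bash
python3 -m creep '[{"ax":0,"ay":0,"az":0,"tx":0,"ty":-0.04,"tz":0.015,"fingers":0.01},{"ax":0,"ay":0,"az":0,"tx":0,"ty":-0.075,"tz":0.029,"fingers":0.01},{"ax":0,"ay":0,"az":0,"tx":0,"ty":-0.1,"tz":0.039,"fingers":0.01},{"ax":0,"ay":0,"az":0,"tx":0,"ty":-0.117,"tz":0.045,"fingers":0.01},{"ax":0,"ay":0,"az":0,"tx":0,"ty":-0.123,"tz":0.048,"fingers":0.01}]' 40
python3 -m creep '[{"ax":0,"ay":0,"az":0,"tx":0,"ty":0,"tz":0,"fingers":0.01},{"ax":0,"ay":0,"az":0,"tx":0,"ty":0,"tz":0,"fingers":0.01},{"ax":0,"ay":0,"az":0,"tx":0,"ty":0,"tz":0,"fingers":0.01}]' 40
python3 - <<'E'
from h import *
go([.592,-.3192,.1165],Rt(-7.5))
c=cap('scene')
o=cv2.resize(c['pixels'][220:400,110:290],(600,600),interpolation=cv2.INTER_CUBIC)
cv2.imwrite('pics/e1.png',np.clip(o*1.7,0,255).astype(np.uint8))
E
```

```text
time_s: 10.5
tcp_pos: [0.5919, -0.3185, 0.2444]
eef_rot: [166.3, 89.9, 158.7]
contact_force: [-0.8, -0.1, -0.6]
gripper_width: 0.0259
time_s: 10.8
tcp_pos: [0.5921, -0.3159, 0.2456]
eef_rot: [106.6, 90.0, 99.2]
contact_force: [-0.0, 0.3, -1.3]
gripper_width: 0.0257
t 10.8 pos [ 0.5921 -0.3159  0.2456] shift mm [129.1  -3.3   0.4] rot [ 0.1  -0.01 -0.03] F [-0.   0.3 -1.3] w 0.0257
```

View pics/e1.png

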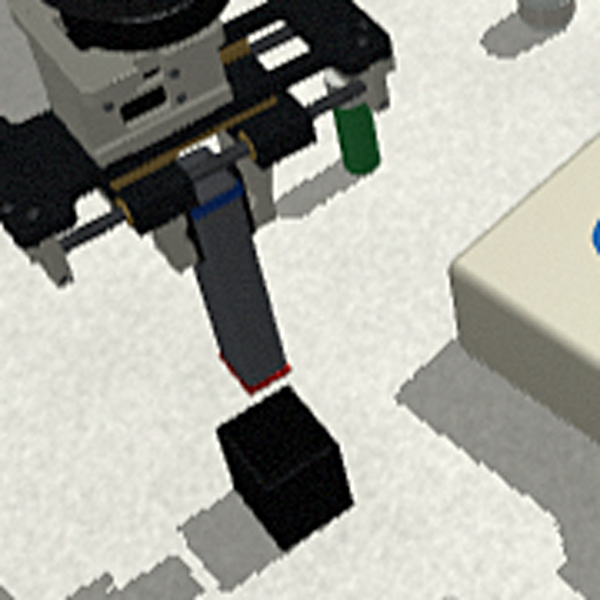

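```bash
python3 -m creep '[{"ax":0,"ay":0,"az":0,"tx":0,"ty":-0.003,"tz":0,"fingers":0.01},{"ax":0,"ay":0,"az":0,"tx":0.01,"ty":-0.0033,"tz":0,"fingers":0.01},{"ax":0,"ay":0,"az":0,"tx":0.03,"ty":-0.0033,"tz":0,"fingers":0.01},{"ax":0,"ay":0,"az":0,"tx":0.045,"ty":-0.0033,"tz":0,"fingers":0.01},{"ax":0,"ay":0,"az":0,"tx":0.05,"ty":-0.0033,"tz":0,"fingers":0.01}]' 40
python3 - <<'E'
from h import *
go([.592,-.3192,.1165],Rt(-7.5))
E
```

```text
time_s: 11.35
tcp_pos: [0.5904, -0.3197, 0.1926]
eef_rot: [161.8, 89.8, 154.3]
contact_force: [-0.2, -0.1, -1.0]
gripper_width: 0.0259
t 11.35 pos [ 0.5904 -0.3197  0.1926] shift mm [76.1  0.6  1.8] rot [ 0.02 -0.23 -0.07] F [-0.2 -0.1 -1. ] w 0.0259
```

```bash
python3 -m creep '[{"ax":0,"ay":0,"az":0,"tx":0.008,"ty":0.0005,"tz":0.001,"fingers":0.01},{"ax":0,"ay":0,"az":0,"tx":0.022,"ty":0.0005,"tz":0.001,"fingers":0.01},{"ax":0,"ay":0,"az":0,"tx":0.037,"ty":0.0005,"tz":0.001,"fingers":0.01},{"ax":0,"ay":0,"az":0,"tx":0.05,"ty":0.0005,"tz":0.001,"fingers":0.01},{"ax":0,"ay":0,"az":0,"tx":0.06,"ty":0.0005,"tz":0.001,"fingers":0.01}]' 40
python3 -m creep '[{"ax":0,"ay":0,"az":0,"tx":0.003,"ty":0,"tz":0,"fingers":0.01},{"ax":0,"ay":0,"az":0,"tx":0.006,"ty":0,"tz":0,"fingers":0.01},{"ax":0,"ay":0,"az":0,"tx":0.009,"ty":0,"tz":0,"fingers":0.01},{"ax":0,"ay":0,"az":0,"tx":0.012,"ty":0,"tz":0,"fingers":0.01},{"ax":0,"ay":0,"az":0,"tx":0.014,"ty":0,"tz":0,"fingers":0.01}]' 40
python3 - <<'E'
from h import *
go([.592,-.3192,.1165],Rt(-7.5))
E
```

```text
time_s: 11.85
tcp_pos: [0.5921, -0.3197, 0.1335]
eef_rot: [161.9, 89.9, 154.4]
contact_force: [0.8, 0.4, -0.7]
gripper_width: 0.026
time_s: 12.35
tcp_pos: [0.5927, -0.3199, 0.1212]
eef_rot: [120.1, 90.0, 112.6]
contact_force: [0.0, 0.2, -1.3]
gripper_width: 0.0256
t 12.35 pos [ 0.5927 -0.3199  0.1212] shift mm [ 4.7  0.6 -0.8] rot [ 0.03 -0.01 -0.02] F [ 0.   0.2 -1.3] w 0.0256
```

```bash
python3 -m creep '[{"ax":0,"ay":0,"az":0,"tx":0.0015,"ty":0,"tz":0,"fingers":0.01},{"ax":0,"ay":0,"az":0,"tx":0.003,"ty":0,"tz":0,"fingers":0.01},{"ax":0,"ay":0,"az":0,"tx":0.004,"ty":0,"tz":0,"fingers":0.01},{"ax":0,"ay":0,"az":0,"tx":0.004,"ty":0,"tz":0,"fingers":0.01},{"ax":0,"ay":0,"az":0,"tx":0.004,"ty":0,"tz":0,"fingers":0.01}]' 40
python3 - <<'E'
from h import *
go([.592,-.3192,.1165],Rt(-7.5))
E
```

```text
time_s: 12.85
tcp_pos: [0.5927, -0.3199, 0.1173]
eef_rot: [145.5, 90.0, 138.0]
contact_force: [0.1, 0.5, -1.5]
gripper_width: 0.0259
t 12.85 pos [ 0.5927 -0.3199  0.1173] shift mm [ 0.8  0.6 -0.8] rot [ 0.04 -0.03 -0.02] F [ 0.1  0.5 -1.5] w 0.0259
```

```bash
python3 -m creep '[{"ax":0,"ay":0,"az":0,"tx":0.001,"ty":0,"tz":0,"fingers":0.01},{"ax":0,"ay":0,"az":0,"tx":0.0015,"ty":0,"tz":0,"fingers":0.01},{"ax":0,"ay":0,"az":0,"tx":0.0015,"ty":0,"tz":0,"fingers":0.03},{"ax":0,"ay":0,"az":0,"tx":0.0015,"ty":0,"tz":0,"fingers":0.04},{"ax":0,"ay":0,"az":0,"tx":0.0015,"ty":0,"tz":0,"fingers":0.06}]' 20
python3 -m creep '[{"ax":0,"ay":0,"az":0,"tx":0,"ty":0,"tz":0,"fingers":0.087},{"ax":0,"ay":0,"az":0,"tx":0,"ty":0,"tz":0,"fingers":0.087},{"ax":0,"ay":0,"az":0,"tx":0,"ty":0,"tz":0,"fingers":0.087},{"ax":0,"ay":0,"az":0,"tx":0,"ty":0,"tz":0,"fingers":0.087}]' 20
python3 - <<'E'
from h import *
go([.592,-.3192,.25],Rt(-7.5))
c=cap('scene')
o=cv2.resize(c['pixels'][250:400,110:260],(600,600),interpolation=cv2.INTER_CUBIC)
cv2.imwrite('pics/e2.png',np.clip(o*1.7,0,255).astype(np.uint8))
E
```

```text
time_s: 13.35
tcp_pos: [0.5926, -0.3199, 0.1157]
eef_rot: [147.8, 90.0, 140.3]
contact_force: [-0.0, 0.3, 0.3]
gripper_width: 0.0407
time_s: 13.75
tcp_pos: [0.5926, -0.3199, 0.1157]
eef_rot: [150.3, 90.0, 142.8]
contact_force: [0.0, 0.2, 0.8]
gripper_width: 0.0724
t 13.75 pos [ 0.5926 -0.3199  0.1157] shift mm [-134.3    0.7   -0.8] rot [ 0.03 -0.04 -0.02] F [0.  0.2 0.8] w 0.0724
```

View pics/e2.png

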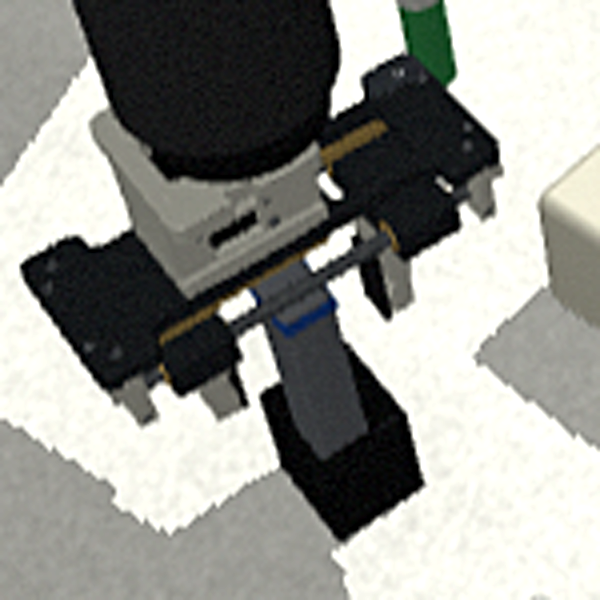

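The scanner stands in its holder, clear of both open fingers. Going up, then over to the tray.

```bash
python3 -m creep '[{"ax":0,"ay":0,"az":0,"tx":-0.01,"ty":0,"tz":0,"fingers":0.087},{"ax":0,"ay":0,"az":0,"tx":-0.035,"ty":0,"tz":0,"fingers":0.087},{"ax":0,"ay":0,"az":0,"tx":-0.07,"ty":0,"tz":0,"fingers":0.087},{"ax":0,"ay":0,"az":0,"tx":-0.105,"ty":0,"tz":0,"fingers":0.087},{"ax":0,"ay":0,"az":0,"tx":-0.135,"ty":0,"tz":0,"fingers":0.087}]' 20
python3 - <<'E'
from h import *
c=cap('scene')
o=cv2.resize(c['pixels'][250:400,110:260],(600,600),interpolation=cv2.INTER_CUBIC)
cv2.imwrite('pics/e3.png',np.clip(o*1.7,0,255).astype(np.uint8))
go([.605,.355,.2],Rt(4)); go([.52,.0,.25],Rt(0))
E
```

```text
time_s: 14.3
tcp_pos: [0.5929, -0.3201, 0.2538]
eef_rot: [-10.5, 89.9, -17.9]
contact_force: [1.0, -0.3, 0.4]
gripper_width: 0.0868
t 14.35 pos [ 0.5946 -0.3213  0.2596] shift mm [ 57.  672.2 -77.5] rot [-11.42   0.45   0.21] F [ 2.  -0.8  6.1] w 0.0872
t 14.35 pos [ 0.5946 -0.3213  0.2596] shift mm [   7.8  309.  -115.6] rot [-7.42  0.45  0.19] F [ 2.  -0.8  6.1] w 0.0872
```

View pics/e3.png

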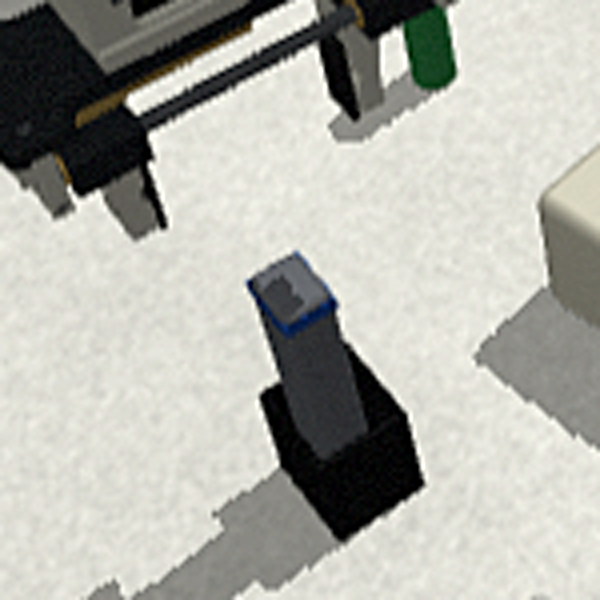

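```bash
python3 -m creep '[{"ax":0,"ay":0,"az":0,"tx":0,"ty":0.02,"tz":-0.002,"fingers":0.087},{"ax":0,"ay":0,"az":0,"tx":0,"ty":0.06,"tz":-0.007,"fingers":0.087},{"ax":-1,"ay":0,"az":0,"tx":0,"ty":0.105,"tz":-0.012,"fingers":0.087},{"ax":-2,"ay":0,"az":0,"tx":0,"ty":0.15,"tz":-0.017,"fingers":0.087},{"ax":-3,"ay":0,"az":0,"tx":0,"ty":0.195,"tz":-0.022,"fingers":0.087}]' 20
python3 -m creep '[{"ax":-1,"ay":0,"az":0,"tx":0,"ty":0.045,"tz":-0.005,"fingers":0.087},{"ax":-2,"ay":0,"az":0,"tx":0,"ty":0.09,"tz":-0.01,"fingers":0.087},{"ax":-3,"ay":0,"az":0,"tx":0,"ty":0.135,"tz":-0.015,"fingers":0.087},{"ax":-4,"ay":0,"az":0,"tx":0,"ty":0.18,"tz":-0.02,"fingers":0.087},{"ax":-5,"ay":0,"az":0,"tx":0,"ty":0.225,"tz":-0.025,"fingers":0.087}]' 20
python3 - <<'E'
from h import *
go([.605,.355,.2],Rt(4))
E
```

```text
time_s: 14.85
tcp_pos: [0.596, -0.1223, 0.2516]
eef_rot: [44.9, 90.0, 40.4]
contact_force: [0.7, 0.5, -0.2]
gripper_width: 0.0869
time_s: 15.35
tcp_pos: [0.5885, 0.1044, 0.2518]
eef_rot: [55.3, 89.9, 55.9]
contact_force: [1.5, 0.2, -0.3]
gripper_width: 0.0868
t 15.35 pos [0.5885 0.1044 0.2518] shift mm [ 52.1 250.4  19. ] rot [-3.41  0.03 -0.05] F [ 1.5  0.2 -0.3] w 0.0868
```

```bash
python3 -m creep '[{"ax":-1,"ay":0,"az":0,"tx":0,"ty":0.045,"tz":0.003,"fingers":0.087},{"ax":-2,"ay":0,"az":0,"tx":0,"ty":0.09,"tz":0.007,"fingers":0.087},{"ax":-3,"ay":0,"az":0,"tx":0,"ty":0.13,"tz":0.01,"fingers":0.087},{"ax":-3.4,"ay":0,"az":0,"tx":0.01,"ty":0.165,"tz":0.013,"fingers":0.087},{"ax":-3.4,"ay":0,"az":0,"tx":0.02,"ty":0.19,"tz":0.016,"fingers":0.087}]' 20
python3 - <<'E'
from h import *
go([.605,.355,.2],Rt(4))
E
```

```text
time_s: 15.85
tcp_pos: [0.603, 0.2951, 0.2313]
eef_rot: [67.6, 89.9, 71.7]
contact_force: [0.0, -1.4, -0.1]
gripper_width: 0.087
t 15.85 pos [0.603  0.2951 0.2313] shift mm [31.4 59.5  6.2] rot [ 0.02  0.03 -0.07] F [ 0.  -1.4 -0.1] w 0.087
```

```bash
python3 -m creep '[{"ax":0,"ay":0,"az":0,"tx":0.01,"ty":0.025,"tz":0.003,"fingers":0.087},{"ax":0,"ay":0,"az":0,"tx":0.03,"ty":0.045,"tz":0.005,"fingers":0.087},{"ax":0,"ay":0,"az":0,"tx":0.045,"ty":0.059,"tz":0.006,"fingers":0.087},{"ax":0,"ay":0,"az":0,"tx":0.05,"ty":0.059,"tz":0.006,"fingers":0.087},{"ax":0,"ay":0,"az":0,"tx":0.05,"ty":0.059,"tz":0.006,"fingers":0.087}]' 20
python3 - <<'E'
from h import *
c=cap('scene')
o=cv2.resize(c['pixels'][130:270,320:480],(800,700),interpolation=cv2.INTER_CUBIC)[:600]
cv2.imwrite('pics/f1.png',np.clip(o*1.7,0,255).astype(np.uint8))
go([.605,.355,.059],Rt(4))
E
```

```text
time_s: 16.35
tcp_pos: [0.6045, 0.3513, 0.1795]
eef_rot: [-152.4, 89.8, -148.5]
contact_force: [-0.1, -0.3, 0.3]
gripper_width: 0.0875
t 16.4 pos [0.605  0.3512 0.1807] shift mm [121.7   3.8   0.4] rot [-0.09 -0.06  0.02] F [0.3 0.2 0.5] w 0.087
```

View pics/f1.png

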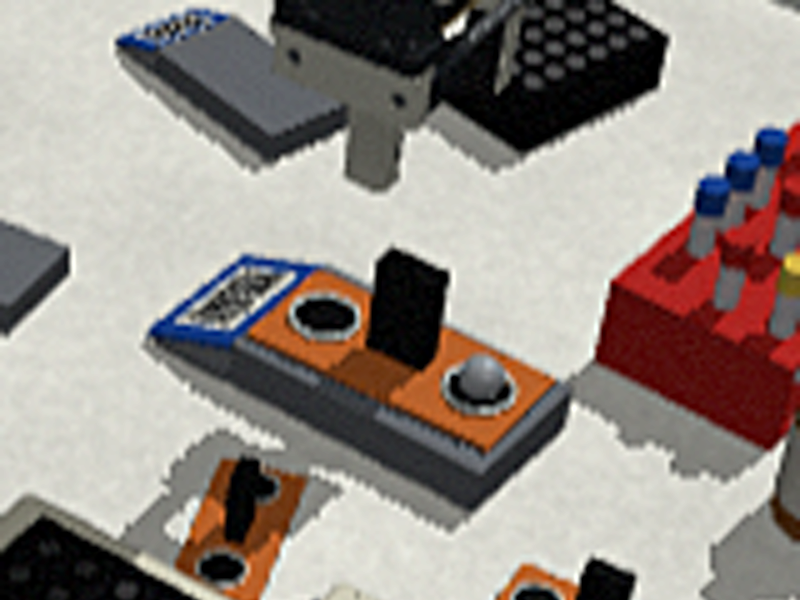

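```bash
python3 - <<'E'
from h import *
z=np.load('top0.npz'); t={k:z[k] for k in z.files}; P=cloud(t)[145:205,60:175].reshape(-1,3); P=P[(P[:,2]>.02)&(P[:,2]<.2)]
print(P.min(0),P.max(0), np.percentile(P,[2,98],axis=0))
Q=P[(P[:,0]<.66)]; print(len(Q), Q[:,1].min() if len(Q) else '')
E
```

```text
[0.66385451 0.43071292 0.02017124] [0.79388091 0.66127083 0.10710563] [[0.66564798 0.4585435  0.03220197]
 [0.77204519 0.65312537 0.10388983]]
0
```

Rack starts at x 0.664 and y 0.43, so it's clear of the gripper. Descending on the handle.

```bash
python3 -m creep '[{"ax":0,"ay":0,"az":0,"tx":0.012,"ty":0.003,"tz":0,"fingers":0.087},{"ax":0,"ay":0,"az":0,"tx":0.035,"ty":0.0035,"tz":0,"fingers":0.087},{"ax":0,"ay":0,"az":0,"tx":0.065,"ty":0.0035,"tz":0,"fingers":0.087},{"ax":0,"ay":0,"az":0,"tx":0.09,"ty":0.0035,"tz":0,"fingers":0.087},{"ax":0,"ay":0,"az":0,"tx":0.105,"ty":0.0035,"tz":0,"fingers":0.087}]' 20
python3 -m creep '[{"ax":0,"ay":0,"az":0,"tx":0.005,"ty":0,"tz":0,"fingers":0.07},{"ax":0,"ay":0,"az":0,"tx":0.009,"ty":0,"tz":0,"fingers":0.06},{"ax":0,"ay":0,"az":0,"tx":0.013,"ty":0,"tz":0,"fingers":0.05},{"ax":0,"ay":0,"az":0,"tx":0.016,"ty":0,"tz":0,"fingers":0.04},{"ax":0,"ay":0,"az":0,"tx":0.016,"ty":0,"tz":0,"fingers":0.035}]' 10
python3 - <<'E'
from h import *
c=cap('scene')
o=cv2.resize(c['pixels'][130:250,320:480],(800,600),interpolation=cv2.INTER_CUBIC)
cv2.imwrite('pics/f2.png',np.clip(o*1.7,0,255).astype(np.uint8))
go([.605,.3545,.059],Rt(4))
E
```

```text
time_s: 16.9
tcp_pos: [0.6041, 0.3544, 0.074]
eef_rot: [-169.8, 89.9, -165.9]
contact_force: [-0.3, -0.3, 0.1]
gripper_width: 0.0871
time_s: 17.4
tcp_pos: [0.6047, 0.3556, 0.0603]
eef_rot: [99.6, 90.0, 103.6]
contact_force: [-0.3, 0.4, 0.8]
gripper_width: 0.0526
t 17.45 pos [0.6048 0.3557 0.0604] shift mm [ 1.4 -1.2  0.1] rot [-0.06 -0.   -0.05] F [-0.6  0.   0. ] w 0.0486
```

View pics/f2.png

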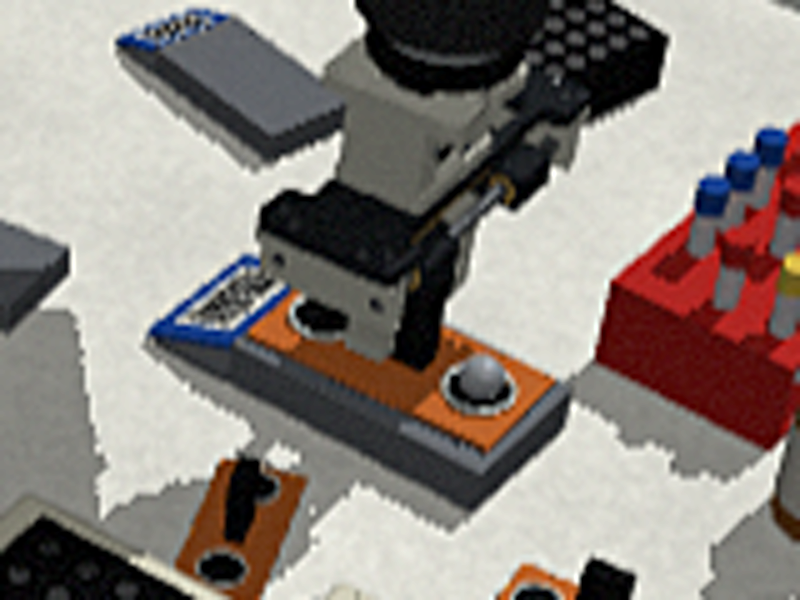

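```bash
python3 -m creep '[{"ax":0,"ay":0,"az":0,"tx":0.001,"ty":-0.001,"tz":0,"fingers":0.03},{"ax":0,"ay":0,"az":0,"tx":0.001,"ty":-0.001,"tz":0,"fingers":0.022},{"ax":0,"ay":0,"az":0,"tx":0.001,"ty":-0.001,"tz":0,"fingers":0.018},{"ax":0,"ay":0,"az":0,"tx":0.001,"ty":-0.001,"tz":0,"fingers":0.014},{"ax":0,"ay":0,"az":0,"tx":0.001,"ty":-0.001,"tz":0,"fingers":0.012}]' 8
python3 -m creep '[{"ax":0,"ay":0,"az":0,"tx":0,"ty":0,"tz":0,"fingers":0.012},{"ax":0,"ay":0,"az":0,"tx":0,"ty":0,"tz":0,"fingers":0.01},{"ax":0,"ay":0,"az":0,"tx":0,"ty":0,"tz":0,"fingers":0.008},{"ax":0,"ay":0,"az":0,"tx":0,"ty":0,"tz":0,"fingers":0.006}]' 15
python3 -m creep '[{"ax":0,"ay":0,"az":0,"tx":0,"ty":0,"tz":0,"fingers":0.005},{"ax":0,"ay":0,"az":0,"tx":0,"ty":0,"tz":0,"fingers":0.005},{"ax":0,"ay":0,"az":0,"tx":0,"ty":0,"tz":0,"fingers":0.005}]' 50
python3 - <<'E'
from h import *
go([.605,.3545,.059],Rt(4))
E
```

```text
time_s: 17.95
tcp_pos: [0.6048, 0.3549, 0.0591]
eef_rot: [94.0, 89.9, 98.0]
contact_force: [-0.5, 0.9, 0.7]
gripper_width: 0.0159
time_s: 18.35
tcp_pos: [0.6049, 0.3548, 0.0592]
eef_rot: [92.8, 89.9, 96.7]
contact_force: [-0.8, 2.4, 2.5]
gripper_width: 0.0161
time_s: 18.65
tcp_pos: [0.6049, 0.3548, 0.0592]
eef_rot: [92.9, 89.9, 96.8]
contact_force: [-0.6, 2.8, 2.3]
gripper_width: 0.0161
t 18.65 pos [0.6049 0.3548 0.0592] shift mm [ 0.2 -0.3  0.1] rot [-0.06 -0.   -0.05] F [-0.6  2.8  2.3] w 0.0161
```

Gripped at 16.1 mm. Lifting gently.

```bash
python3 -m creep '[{"ax":0,"ay":0,"az":0,"tx":-0.001,"ty":0,"tz":0,"fingers":0.005},{"ax":0,"ay":0,"az":0,"tx":-0.003,"ty":0,"tz":0,"fingers":0.005},{"ax":0,"ay":0,"az":0,"tx":-0.006,"ty":0,"tz":0,"fingers":0.005},{"ax":0,"ay":0,"az":0,"tx":-0.01,"ty":0,"tz":0,"fingers":0.005},{"ax":0,"ay":0,"az":0,"tx":-0.015,"ty":0,"tz":0,"fingers":0.005}]' 50
python3 -m creep '[{"ax":0,"ay":0,"az":0,"tx":-0.005,"ty":0,"tz":0,"fingers":0.005},{"ax":0,"ay":0,"az":0,"tx":-0.010,"ty":0,"tz":0,"fingers":0.005},{"ax":0,"ay":0,"az":0,"tx":-0.014,"ty":0,"tz":0,"fingers":0.005},{"ax":0,"ay":0,"az":0,"tx":-0.017,"ty":0,"tz":0,"fingers":0.005},{"ax":0,"ay":0,"az":0,"tx":-0.018,"ty":0,"tz":0,"fingers":0.005}]' 50
cat >> h.py <<'E'
def traymeas(c,b,zt,name):
    # orange top plane from the depth in box b=(u0,u1,v0,v1)
    v,u=np.mgrid[0:480,0:640]; hsv=cv2.cvtColor(c['pixels'],cv2.COLOR_BGR2HSV); P=cloud(c)
    m=(u>=b[0])&(u<b[1])&(v>=b[2])&(v<b[3])&(hsv[...,0]<18)&(hsv[...,1]>140)&(np.abs(P[...,2]-zt)<.02)
    X=P[m]; A=np.c_[X[:,:2]-X[:,:2].mean(0),np.ones(len(X))]
    for _ in range(4):
        q=np.linalg.lstsq(A,X[:,2],rcond=None)[0]; e=np.abs(A@q-X[:,2]); k=e<max(2.0*np.median(e),.001); A,X=A[k],X[k]
    ce,wh,an=cv2.minAreaRect(X[:,:2].astype(np.float32))
    print(name,len(X),'tilt deg x,y',np.degrees(np.arctan(q[:2])).round(2),'z',q[2].round(4),'rect',np.round(ce,4),np.round(wh,4),round(an,1))
E
python3 - <<'E'
from h import *
go([.605,.3545,.059],Rt(4))
c=cap('scene'); t=cap('top')
o=cv2.resize(c['pixels'][130:250,320:480],(800,600),interpolation=cv2.INTER_CUBIC)
cv2.imwrite('pics/g1.png',np.clip(o*1.7,0,255).astype(np.uint8))
traymeas(c,(330,460,150,240),.068,'scene'); traymeas(t,(150,240,150,290),.068,'top')
E
```

```text
time_s: 19.15
tcp_pos: [0.6046, 0.3542, 0.074]
eef_rot: [178.7, 89.9, -177.4]
contact_force: [0.3, -0.5, -2.4]
gripper_width: 0.0156
time_s: 19.65
tcp_pos: [0.6049, 0.3546, 0.0925]
eef_rot: [92.1, 89.9, 96.0]
contact_force: [-0.6, 0.1, -3.1]
gripper_width: 0.0161
t 19.65 pos [0.6049 0.3546 0.0925] shift mm [33.5 -0.2  0.1] rot [-0.06 -0.   -0.05] F [-0.6  0.1 -3.1] w 0.0161
scene 439 tilt deg x,y [ 0.02 -4.06] z 0.0632 rect [0.6448 0.3936] [0.2603 0.1453] 52.4
top 354 tilt deg x,y [-1.47 -1.58] z 0.0687 rect [0.659  0.3753] [0.28   0.1029] 21.2
```

View pics/g1.png

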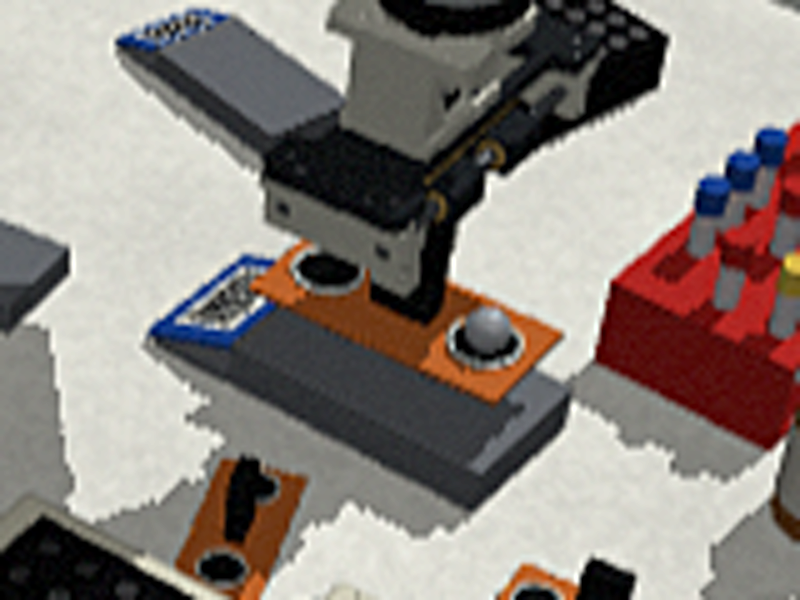

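```bash
sed -i "s/(hsv\[...,0\]<18)&(hsv\[...,1\]>140)&(np.abs/(hsv[...,0]>6)\&(hsv[...,0]<18)\&(hsv[...,1]>140)\&(np.abs/" h.py
python3 - <<'E'
from h import *
c=cap('scene'); t=cap('top')
traymeas(c,(365,436,170,213),.068,'scene'); traymeas(t,(170,232,150,290),.068,'top')
E
```

```text
scene 315 tilt deg x,y [ 0.06 -0.23] z 0.0661 rect [0.6052 0.3531] [0.1501 0.0724] 3.5
top 311 tilt deg x,y [-0.2  0.3] z 0.0685 rect [0.6038 0.3511] [0.1489 0.0691] 1.2
```

```bash
python3 -m creep '[{"ax":0,"ay":0,"az":0,"tx":-0.002,"ty":0,"tz":0,"fingers":0.005},{"ax":0,"ay":0,"az":0,"tx":-0.006,"ty":0,"tz":0,"fingers":0.005},{"ax":0,"ay":0,"az":0,"tx":-0.012,"ty":0,"tz":0,"fingers":0.005},{"ax":0,"ay":0,"az":0,"tx":-0.019,"ty":0,"tz":0,"fingers":0.005},{"ax":0,"ay":0,"az":0,"tx":-0.027,"ty":0,"tz":0,"fingers":0.005}]' 50
python3 -m creep '[{"ax":0,"ay":0,"az":0,"tx":-0.008,"ty":-0.001,"tz":0,"fingers":0.005},{"ax":0,"ay":0,"az":0,"tx":-0.016,"ty":-0.003,"tz":0,"fingers":0.005},{"ax":0,"ay":0,"az":0,"tx":-0.024,"ty":-0.006,"tz":0,"fingers":0.005},{"ax":0,"ay":0,"az":0,"tx":-0.032,"ty":-0.01,"tz":0,"fingers":0.005},{"ax":0,"ay":0,"az":0,"tx":-0.04,"ty":-0.015,"tz":0,"fingers":0.005}]' 50
python3 -m creep '[{"ax":0,"ay":0,"az":0,"tx":-0.006,"ty":-0.007,"tz":0,"fingers":0.005},{"ax":0,"ay":0,"az":0,"tx":-0.011,"ty":-0.015,"tz":0,"fingers":0.005},{"ax":0,"ay":0,"az":0,"tx":-0.015,"ty":-0.024,"tz":0,"fingers":0.005},{"ax":0,"ay":0,"az":0,"tx":-0.018,"ty":-0.034,"tz":0,"fingers":0.005},{"ax":0,"ay":0,"az":0,"tx":-0.019,"ty":-0.045,"tz":0,"fingers":0.005}]' 50
python3 - <<'E'
from h import *
go([.609,-.0843,.18],Rt(4))
E
```

```text
time_s: 20.35
tcp_pos: [0.6048, 0.3545, 0.1198]
eef_rot: [119.6, 90.0, 123.5]
contact_force: [0.2, -0.4, -3.0]
gripper_width: 0.0161
time_s: 20.85
tcp_pos: [0.6058, 0.3391, 0.1597]
eef_rot: [132.4, 90.0, 136.3]
contact_force: [0.0, -0.0, -2.1]
gripper_width: 0.0155
time_s: 21.35
tcp_pos: [0.609, 0.2937, 0.1782]
eef_rot: [119.7, 90.0, 123.7]
contact_force: [-0.4, 0.3, -2.8]
gripper_width: 0.0154
t 21.35 pos [0.609  0.2937 0.1782] shift mm [  -2.  -377.1  -25.9] rot [-0.07 -0.02 -0.03] F [-0.4  0.3 -2.8] w 0.0154
```

```bash
for i in 1; do :; done
python3 -m creep '[{"ax":0,"ay":0,"az":0,"tx":0,"ty":-0.012,"tz":-0.001,"fingers":0.005},{"ax":0,"ay":0,"az":0,"tx":0,"ty":-0.024,"tz":-0.002,"fingers":0.005},{"ax":0,"ay":0,"az":0,"tx":0,"ty":-0.036,"tz":-0.003,"fingers":0.005},{"ax":0,"ay":0,"az":0,"tx":0,"ty":-0.048,"tz":-0.004,"fingers":0.005},{"ax":0,"ay":0,"az":0,"tx":0,"ty":-0.06,"tz":-0.005,"fingers":0.005}]' 50
python3 -m creep '[{"ax":0,"ay":0,"az":0,"tx":0,"ty":-0.012,"tz":-0.001,"fingers":0.005},{"ax":0,"ay":0,"az":0,"tx":0,"ty":-0.024,"tz":-0.002,"fingers":0.005},{"ax":0,"ay":0,"az":0,"tx":0,"ty":-0.036,"tz":-0.003,"fingers":0.005},{"ax":0,"ay":0,"az":0,"tx":0,"ty":-0.048,"tz":-0.004,"fingers":0.005},{"ax":0,"ay":0,"az":0,"tx":0,"ty":-0.06,"tz":-0.005,"fingers":0.005}]' 50
python3 -m creep '[{"ax":0,"ay":0,"az":0,"tx":0,"ty":-0.012,"tz":-0.001,"fingers":0.005},{"ax":0,"ay":0,"az":0,"tx":0,"ty":-0.024,"tz":-0.002,"fingers":0.005},{"ax":0,"ay":0,"az":0,"tx":0,"ty":-0.036,"tz":-0.003,"fingers":0.005},{"ax":0,"ay":0,"az":0,"tx":0,"ty":-0.048,"tz":-0.004,"fingers":0.005},{"ax":0,"ay":0,"az":0,"tx":0,"ty":-0.06,"tz":-0.005,"fingers":0.005}]' 50
python3 -m creep '[{"ax":0,"ay":0,"az":0,"tx":0,"ty":-0.012,"tz":-0.001,"fingers":0.005},{"ax":0,"ay":0,"az":0,"tx":0,"ty":-0.024,"tz":-0.002,"fingers":0.005},{"ax":0,"ay":0,"az":0,"tx":0,"ty":-0.036,"tz":-0.003,"fingers":0.005},{"ax":0,"ay":0,"az":0,"tx":0,"ty":-0.048,"tz":-0.004,"fingers":0.005},{"ax":0,"ay":0,"az":0,"tx":0,"ty":-0.06,"tz":-0.005,"fingers":0.005}]' 50
python3 - <<'E'
from h import *
go([.609,-.0843,.18],Rt(4))
c=cap('scene'); cv2.imwrite('pics/g2.png',np.clip(c['pixels']*1.5,0,255).astype(np.uint8))
E
```

```text
time_s: 21.85
tcp_pos: [0.6079, 0.2333, 0.1779]
eef_rot: [144.9, 90.0, 148.8]
contact_force: [-0.2, -0.5, -2.9]
gripper_width: 0.0159
time_s: 22.35
tcp_pos: [0.6071, 0.1732, 0.1779]
eef_rot: [135.7, 90.0, 139.7]
contact_force: [-0.5, 0.1, -2.7]
gripper_width: 0.0159
time_s: 22.85
tcp_pos: [0.6062, 0.113, 0.1779]
eef_rot: [136.3, 90.0, 140.2]
contact_force: [0.5, -0.3, -1.8]
gripper_width: 0.0157
time_s: 23.35
tcp_pos: [0.6054, 0.0528, 0.1778]
eef_rot: [136.6, 90.0, 140.6]
contact_force: [-0.3, 0.0, -2.1]
gripper_width: 0.0158
t 23.35 pos [0.6054 0.0528 0.1778] shift mm [  -2.2 -137.    -5.8] rot [-0.06 -0.03 -0.03] F [-0.3  0.  -2.1] w 0.0158
```

View pics/g2.png

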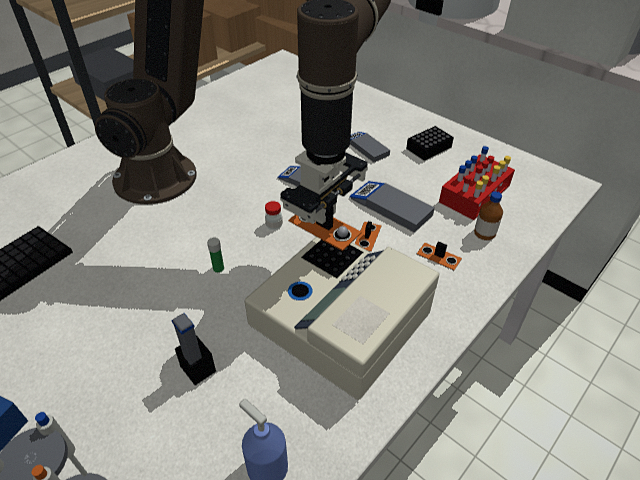

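The ball is in its pocket at (342,232), the jar and glue are untouched, and the scanner stands in its holder.

```bash
python3 -m creep '[{"ax":0,"ay":0,"az":0,"tx":0,"ty":-0.012,"tz":0,"fingers":0.005},{"ax":0,"ay":0,"az":0,"tx":0,"ty":-0.024,"tz":-0.001,"fingers":0.005},{"ax":0,"ay":0,"az":0,"tx":0,"ty":-0.036,"tz":-0.002,"fingers":0.005},{"ax":0,"ay":0,"az":0,"tx":0,"ty":-0.048,"tz":-0.002,"fingers":0.005},{"ax":0,"ay":0,"az":0,"tx":0,"ty":-0.06,"tz":-0.003,"fingers":0.005}]' 50
python3 -m creep '[{"ax":0,"ay":0,"az":0,"tx":0,"ty":-0.012,"tz":0,"fingers":0.005},{"ax":0,"ay":0,"az":0,"tx":0,"ty":-0.023,"tz":-0.001,"fingers":0.005},{"ax":0,"ay":0,"az":0,"tx":0,"ty":-0.033,"tz":-0.001,"fingers":0.005},{"ax":0,"ay":0,"az":0,"tx":0,"ty":-0.042,"tz":-0.002,"fingers":0.005},{"ax":0,"ay":0,"az":0,"tx":0,"ty":-0.05,"tz":-0.002,"fingers":0.005}]' 50
python3 -m creep '[{"ax":0,"ay":0,"az":0,"tx":0,"ty":-0.007,"tz":0,"fingers":0.005},{"ax":0,"ay":0,"az":0,"tx":0,"ty":-0.013,"tz":-0.001,"fingers":0.005},{"ax":0,"ay":0,"az":0,"tx":0.0005,"ty":-0.018,"tz":-0.001,"fingers":0.005},{"ax":0,"ay":0,"az":0,"tx":0.002,"ty":-0.022,"tz":-0.001,"fingers":0.005},{"ax":0,"ay":0,"az":0,"tx":0.005,"ty":-0.025,"tz":-0.001,"fingers":0.005}]' 50
python3 -m creep '[{"ax":0,"ay":0,"az":0,"tx":0.004,"ty":-0.001,"tz":0,"fingers":0.005},{"ax":0,"ay":0,"az":0,"tx":0.008,"ty":-0.0015,"tz":0,"fingers":0.005},{"ax":0,"ay":0,"az":0,"tx":0.012,"ty":-0.0015,"tz":0,"fingers":0.005},{"ax":0,"ay":0,"az":0,"tx":0.015,"ty":-0.0015,"tz":0,"fingers":0.005},{"ax":0,"ay":0,"az":0,"tx":0.017,"ty":-0.0015,"tz":0,"fingers":0.005}]' 50
python3 - <<'E'
from h import *
go([.609,-.0843,.154],Rt(4))
for n,b in(('scene',(240,150,160,120)),('top',(310,120,160,120))):
    c=cap(n); o=c['pixels'][b[1]+60:b[1]+180,b[0]:b[0]+160]; cv2.imwrite(f'pics/h_{n}.png',np.clip(cv2.resize(o,(800,600),interpolation=cv2.INTER_CUBIC)*1.7,0,255).astype(np.uint8))
    np.savez(n+'1.npz',**c)
E
```

```text
time_s: 23.9
tcp_pos: [0.6066, -0.0074, 0.1778]
eef_rot: [137.4, 90.0, 141.3]
contact_force: [-0.1, 0.6, -2.9]
gripper_width: 0.0156
time_s: 24.4
tcp_pos: [0.6079, -0.0571, 0.1778]
eef_rot: [139.3, 90.0, 143.2]
contact_force: [-1.4, 0.1, -2.2]
gripper_width: 0.0163
time_s: 24.9
tcp_pos: [0.6088, -0.0815, 0.1728]
eef_rot: [100.6, 90.0, 104.6]
contact_force: [0.6, -0.3, -3.2]
gripper_width: 0.0156
time_s: 25.4
tcp_pos: [0.6086, -0.0826, 0.1553]
eef_rot: [154.1, 89.9, 158.0]
contact_force: [-0.1, 0.6, -2.4]
gripper_width: 0.0158
t 25.4 pos [ 0.6086 -0.0826  0.1553] shift mm [ 1.3 -1.7  0.3] rot [-0.06 -0.06 -0.03] F [-0.1  0.6 -2.4] w 0.0158
```

View pics/h_scene.png

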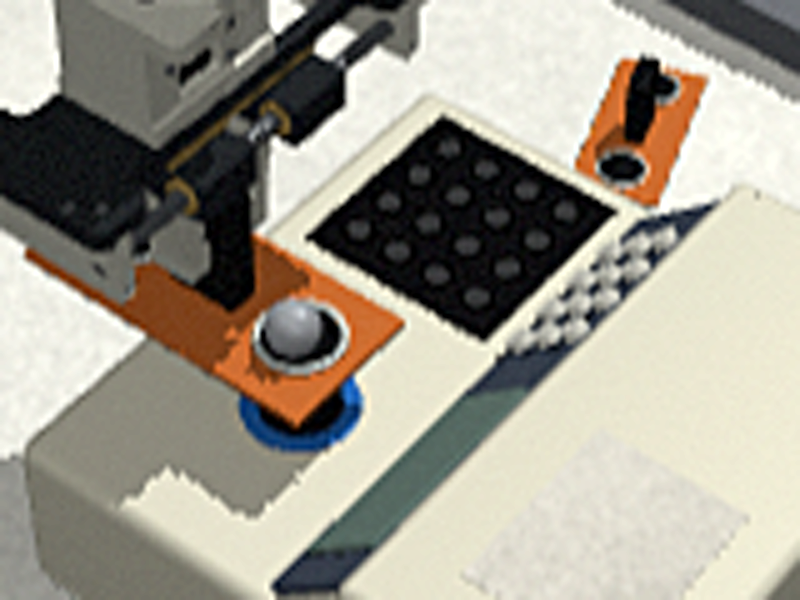

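View pics/h_top.png

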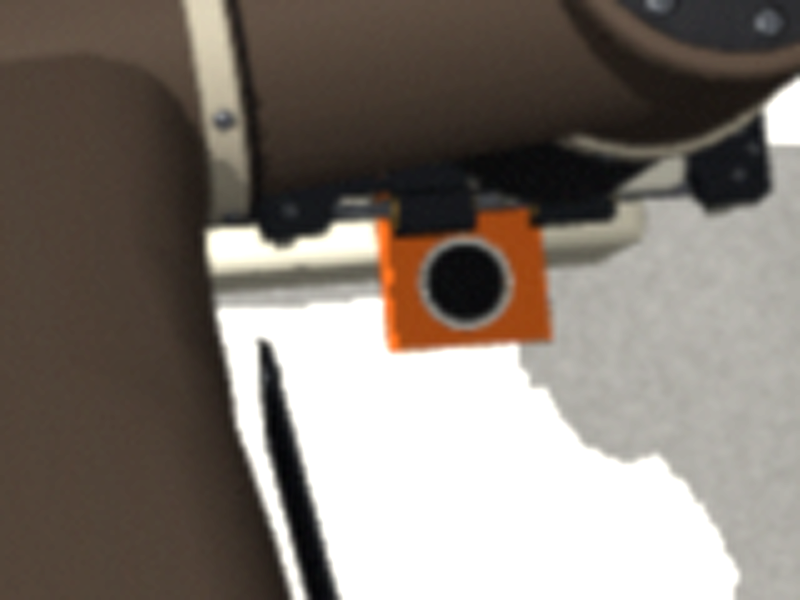

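```bash
python3 - <<'E'
from h import *
z=np.load('scene1.npz'); s={k:z[k] for k in z.files}; z=np.load('top1.npz'); t={k:z[k] for k in z.files}
a=onz(s,240+300.5/5-.5,210+337.5/5-.5,.134); b=onz(t,310+465.5/5-.5,180+283.5/5-.5,.134)
d=a-b; print('ball pocket',a,'other',b,np.linalg.norm(d),np.degrees(np.arctan2(d[1],d[0])))
st=r.get_state(); y=np.radians(4); print('by tcp',st['tcp_pos'][:2]+.048*np.array([np.cos(y),np.sin(y)]), 'other',st['tcp_pos'][:2]-.048*np.array([np.cos(y),np.sin(y)]),st['joints'].round(1))
traymeas(s,(240,325,210,300),.131,'scene'); traymeas(t,(380,422,210,252),.131,'top')
go([.609,-.0843,.154],Rt(4))
E
```

```text
ball pocket [ 0.65774319 -0.08129234  0.134     ] other [ 0.56058449 -0.08623671  0.134     ] 0.09728443449740196 2.9132488739500157
by tcp [ 0.65646906 -0.07932797] other [ 0.56070292 -0.08602459] [ 10.4  18.  -12.8  -0.  -59.3 -96.5]
scene 470 tilt deg x,y [-0.22  0.17] z 0.1296 rect [ 0.6087 -0.0842] [0.1499 0.0703] 4.7
top 209 tilt deg x,y [-0.71 -0.06] z 0.132 rect [ 0.5628 -0.0862] [0.0546 0.0679] 3.6
t 25.5 pos [ 0.6086 -0.0827  0.1554] shift mm [ 1.4 -1.6  0.3] rot [-0.06 -0.06 -0.03] F [-0.3  0.8 -2.1] w 0.0156
```

```bash
python3 -m creep '[{"ax":0,"ay":0,"az":0,"tx":0.0005,"ty":-0.0005,"tz":0,"fingers":0.005},{"ax":0,"ay":0,"az":0,"tx":0.001,"ty":-0.001,"tz":0,"fingers":0.005},{"ax":0,"ay":0,"az":0,"tx":0.001,"ty":-0.001,"tz":0,"fingers":0.005},{"ax":0,"ay":0,"az":0,"tx":0.001,"ty":-0.001,"tz":0,"fingers":0.005},{"ax":0,"ay":0,"az":0,"tx":0.001,"ty":-0.001,"tz":0,"fingers":0.005}]' 50
for i in 1 2 3; do python3 -m creep '[{"ax":0,"ay":0,"az":0,"tx":0,"ty":0,"tz":0,"fingers":0.005},{"ax":0,"ay":0,"az":0,"tx":0,"ty":0,"tz":0,"fingers":0.005},{"ax":0,"ay":0,"az":0,"tx":0,"ty":0,"tz":0,"fingers":0.005},{"ax":0,"ay":0,"az":0,"tx":0,"ty":0,"tz":0,"fingers":0.005},{"ax":0,"ay":0,"az":0,"tx":0,"ty":0,"tz":0,"fingers":0.005}]' 50 >/dev/null; done
python3 - <<'E'
from h import *
c=cap('scene'); traymeas(c,(240,325,210,300),.13,'scene'); go([.609,-.0843,.154],Rt(4)); print(r.get_state()['qd'].round(2))
cv2.imwrite('pics/z1.png',np.clip(c['pixels']*1.5,0,255).astype(np.uint8))
# jar / glue / scanner compare with first view
z=np.load('scene0.npz'); a=z['pixels'].astype(int); b=c['pixels'].astype(int); d=np.abs(a-b).max(2)
for n,(u0,u1,v0,v1) in dict(jar=(262,286,198,232),glue=(204,226,234,274),scanner=(170,216,308,384)).items(): print(n,'changed px',(d[v0:v1,u0:u1]>60).sum())
E
```

```text
time_s: 26.0
tcp_pos: [0.6089, -0.0838, 0.1549]
eef_rot: [126.0, 90.0, 130.0]
contact_force: [0.4, 0.3, -2.5]
gripper_width: 0.016
scene 519 tilt deg x,y [-0.   -0.08] z 0.1291 rect [ 0.6109 -0.0847] [0.1473 0.0709] 3.9
t 27.55 pos [ 0.6088 -0.0838  0.1548] shift mm [ 0.8 -0.5  0.2] rot [-0.06 -0.03 -0.03] F [ 0.3 -0.8 -1.8] w 0.0156
[-0.02  0.05 -0.01 -0.08 -0.1  -0.  ]
jar changed px 414
glue changed px 0
scanner changed px 39
```

View pics/z1.png

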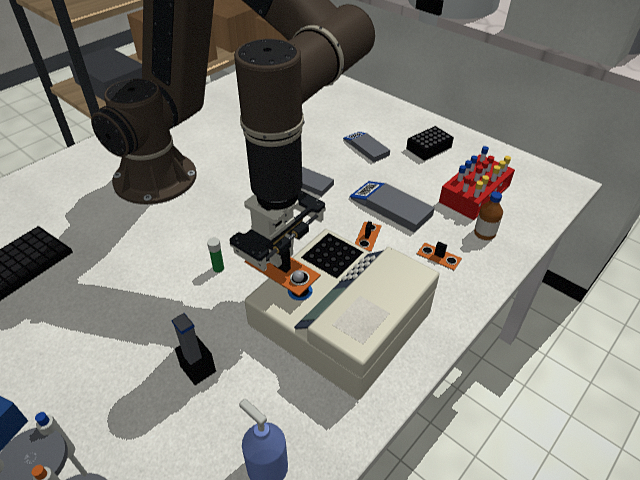

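The ball is in its pocket at (299,278) above the window, and the scanner and glue are as they were. The jar is hidden behind the arm here, but stood untouched mid-carry. Handing in.

```bash
python3 - <<'E'
from plant import order
print(order.close_job())
E
```

```text
the job is handed in; nothing more can be done
None
```

I carried out every step in the order asked and handed the job in at about 27.6 s of the 72 s allowed; the hand-in gives no verdict.

- **Scan:** I held the scanner about 70 mm from the label for more than 1.5 s. By my measurements it aimed within 1 mm of the label's middle and 0.1° of square, on top of the roughly 2 mm camera calibration. On the first approach joint 6 reached its range end and the pose fell about 13 mm short. I twisted the scanner about its own axis to free the joint, which left the aim unchanged.
- **Scanner return:** It stands upright in its holder, seen in a close-up after release and again in the last picture.
- **Tray:** In the last checks it was level within 0.1° and still, gripped at 50 N. By the tool reading, the ball's pocket was about 51 mm above the window. It was centred within about 1–2 mm, with the camera and tool readings differing by up to 2 mm. The ball was in its pocket.
- **Jar and glue stick:** The glue stick was unchanged at the end. The arm hid the jar in the last picture, so I couldn't check it then; it stood in place in the picture taken during the carry, and the arm didn't go near it after that.

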